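# Set a piston crown-up on the height-check stand and hold the sensor boom over it

### The arm

A 6-joint arm with a two-finger parallel gripper is mounted at the origin on the work surface. World frame = base frame: x ahead of the robot, y to its left, z up, the work surface at z = 0. Lengths are in m, angles in rad, forces in N, time in s.
With the tool pointing down it reaches from about 0.35 to 0.975 m from the base axis. Payload 7.1 kg.
Tool frame: the origin (TCP) lies midway between the tips of the shut fingers; the grasp point (between the pads) lies 19 mm behind it; z points along the fingers, y is the direction in which the jaws open and shut (so a half turn about z gives the same grasp; the last joint's range is limited). The gripper opens to 88 mm and grips with 3 to 60 N. Pads are 20 mm wide; open, the fingers measure 115 mm over their backs; the gripper's body (75 mm by 178 mm) begins 61 mm behind the grasp point.
Start: joints at [1.28, 0.423, 1.63, -0, 1.089, -0.019], TCP at [0.168, 0.602, 0.223] pointing down, gripper open.
Joint ranges: [-3, 3], [-0.9, 2.11], [0.09, 2.58], [-1.31, 4.45], [0.11, 2.69], [-2.54, 2.54]. Speed limits (rad/s): [2.39, 2.39, 3.01, 3.14, 3.14, 3.14].

### API

Orientations are given as a unit quaternion [x, y, z, w].
In Python, from workcell import bot gives the robot as it stands.
- The arm moves only by the tool drive_tool, never from a script. Its arguments are lists of equal length, an entry for each row: "twist": the turn, a rotation vector about the tool's x, y, z in rad, a list of three; "slide": the shift along the tool's x, y, z in m, a list of three; "hand": the opening, from 0 (shut) to 1 (fully open). A call has exactly 8 rows; each row shifts and turns the commanded pose from where the row before left it, along the tool's axes as they then stand; what a row does not reach is not made up. A row lasts 1/10 s, in which the tool goes at most 50 mm and 8.59 degrees, less where a joint would pass 70% of its speed; a pose out of reach is approached as far as the arm can. A call is refused whole if a number of a shift passes 0.05 or a number of a turn 0.15, either way. A call with a gripper value outside its range is refused whole. The fingers move at their own pace and stop on an object; "squeeze" is the grip in N (left out, the last holds). Time passes only in rows, so rows that do not move let the fingers close, or fill a call up. It gives the time, the measured TCP pose, the force and the opening at its end, in the units of the state.
- bot.get_obs(): the state, without advancing time (a new reading comes with each control period).
- bot.snapshot(name): name is "scene" or "side" or "wrist"; returns a dict with "color" (400x640x3 uint8, red, green, blue), "z_map" (400x640 float32, m along the optical axis (not along the pixel's ray), 0 where there is no reading), "fx", "fy", "cx", "cy" (pixels), "R" (3x3) and "t" (3): a world point X has camera coordinates R X + t. Camera axes: x right, y down, z forward; pixel columns grow to the right and rows downward; lengths in m; the calibration is good to about 2 mm. A picture is of the moment at which its call begins.
- bot.sign_off(): hands the job in, once; it reports no verdict.
The state is a dict: "time_s": time; "joint_positions": joint angles; "joint_vel": joint speeds; "tau": joint torques, N m; "tool_pos": TCP position; "eef_rot": TCP orientation; "wrist_force": force on the tool from outside, world axes, zero at the start; "wrist_torque": the same for the moment, N m; "finger_gap": opening from 0.0 (shut) to 1.0 (fully open).
Only numpy, scipy, OpenCV 4.12 (cv2) and the standard library are available. Lean on these libraries where they do the work, as an engineer would, in place of code of your own. Each camera call takes 0.05 s, during which the arm holds its last target.

### The job

The smaller piston on the bench stands upside down, open end up. Turn it over and set it down, without dropping it, crown up on the round steel anvil of the height-check stand, so that no part of its edge overhangs the anvil. Then squeeze in the lock button on the grip of the parked sensor boom, draw the boom out until its 100 mm scale line stands at the mouth of the sleeve, and finish holding the boom still there by its grip (its spring pulls it home if let go), so that the sensor can read the crown; leave everything else on the bench where it is.

Things in the scene. Friction and masses are not known exactly. Their poses are not given: they have to be found in the camera images.
- piston_mid (a point): The piston to check: aluminium cup, 60 mm diameter, 56 mm tall, 4.5 mm skirt walls, flat closed crown at one end (the heavier end, beside three dark ring grooves), 0.13 to 0.27 kg. This is its centre, on its axis, 28 mm from either end; z points from crown to open end (up at the start). Laid on its side it stays put. Starts in either of two areas, the bigger piston in the other.
- anvil (a point): Centre of the flat top of the anvil, a steel disc 82 mm in diameter, 30 mm above the bench and 8 mm above the stand's iron base plate, nothing round its edge. Axes are the stand's: x level, towards the column; z up; the boom runs out towards -x. The base plate reaches 70 mm from here towards -x, 240 mm towards +x, 75 mm to either side.
- grip (a point): Centre of the grip block at the boom's outer end, 188 mm above the bench; axes as anvil. Block 38 mm long (x), 32 wide (y); top 20 mm above this point, underside 36 mm below; pinch across its width from above. The sensor (36 x 24 mm) hangs below it down to 119 mm above the bench. Parked, this point is 100 mm from the anvil centre towards the column; at 100 mm it is right over the anvil centre.
- boom (a joint): How far the boom is drawn out: 0 parked and locked, up to 0.12 m as the grip moves along the stand's -x. The bar's top has a line every 10 mm, long ones at 0, 50 and 100 mm; the line at the sleeve's mouth is the reading and equals this value. A damped spring pulls it home with 4 to 5 N. Locked, it has about 1 mm of play; let go, it runs home and latches again.
- button_face (a point): Outer face of the round steel lock button, 20 mm in diameter, on the grip block's flank that looks to the stand's -y (away from the robot), 2 mm below the grip point's height, 6.5 mm proud of the flank: block and button together measure 38.5 mm.
- button (a joint): How far the lock button is pressed into the grip: 0 out, 0.006 m fully in (nearly flush); springs out again, about 2 N at the start, 4.5 N fully in. The boom is free when it is in by more than 5 mm; a pinch across the grip's width holds it in. It locks only at home: once the boom is out by 20 mm the button no longer matters.
- stand: The whole height-check stand, bolted down; origin on the bench under the centre of the base plate (310 x 150 x 22 mm); x towards the column, z up. Anvil at x = -85 mm; column, 28 mm in diameter, at x = +122 mm, carrying the clamp whose top is 194 mm above the bench. Place and heading differ in each run, column roughly to the robot's left.
- big_piston: Bystander: bigger aluminium piston, 82 mm in diameter, 66 mm tall, standing crown up; origin under its centre.
- socket: Bystander: deep socket, 25 mm in diameter, 63 mm tall, upright; origin under its centre.
- valve_spring: Bystander: valve spring, 31 mm in diameter, 44 mm tall, upright; origin under its centre.
- paste_tin: Bystander: jar of lapping paste, 62 mm in diameter, 45 mm tall; origin under its centre.
- spanner: Bystander: spanner 170 mm long, lying flat; origin under its middle.
- brush: Bystander: cleaning brush 190 mm long, lying; origin under its middle.
- grinder: Bystander: hand-held rotary grinder, 190 mm long, 45 mm thick, lying; origin under its middle.
- sleeve_mouth (a point): Top middle of the mouth of the fixed sleeve (30 mm wide, top 183.5 mm above the bench) from which the boom's bar comes out; 47 mm behind the grip point when parked. A small latch keeper stands on its -y flank, reaching 28 mm forward of the mouth and 24 mm from the bar's axis.
There are look-alikes about, which are no part of the job. What is shaped like the part that bears piston_mid but brown or orange is not meant.

How it is judged:
On the way, in this order (a step that is already met when the one before it is completed fails the run):
1. the piston stands crown up on the anvil without overhanging it, released and at rest, the boom still parked (angle between piston_mid's own z axis and vertical above 3.05 rad and horizontal distance between piston_mid and anvil below 0.011 m and z of piston_mid in the frame of anvil between 0.025 and 0.031 m and contact force between the fingers and piston below 0.1 N and linear speed of piston below 0.03 m/s and value of joint boom below 0.008 m), for 0.3 s.
2. the lock button is squeezed in (value of joint button above 0.004 m and value of joint boom below 0.03 m), for 0.1 s.
At the end, for the whole second after the job is handed in: The boom is held still by the fingers at its grip with the 100 mm line within 5 mm of the sleeve's mouth, and the piston stands crown up on the anvil, its centre within 11 mm of the anvil's (no overhang), at rest and not touched by the robot (value of joint boom between 0.095 and 0.105 m and velocity of joint boom between -0.01 and 0.01 m/s and contact force between the fingers and boom above 2 N and angle between piston_mid's own z axis and vertical above 3.05 rad and horizontal distance between piston_mid and anvil below 0.011 m and z of piston_mid in the frame of anvil between 0.025 and 0.031 m and contact force between each of the arm, the fingers and piston below 0.1 N and linear speed of piston below 0.03 m/s); the arm keeps its last pose, push and grip.
It fails at once if the piston is dropped or thrown (contact force between the fingers and piston below 0.01 N and linear speed of piston above 0.6 m/s).
It fails at once if something else on the bench is moved by more than 20 mm (distance of any of big_piston, socket, valve_spring, paste_tin, spanner, brush, grinder from where it was at the start of the episode above 0.02 m).
It also fails if it takes over 69 s, if anything falls off the work surface, if the arm or the gripper's body presses on something with over 40 N, if the wrist force passes 120 N, or if a joint passes its speed limit or range.

## Working session

There is one attempt and no reset: what is moved stays moved. The work goes in short steps, Python scripts to look and compute and a tool call to move; the robot and the scene stay as the last step left them, time stands still between calls to the robot, and variables do not carry over. Pictures are saved under pics/ and viewed, and the job is handed in when it is done.

Besides the shell and the picture viewer there is one more tool, called as name(argument=value, ...), one argument or row to a line, values as JSON. drive_tool: Moves the arm, as the interface text tells. Its arguments: {"type":"object","properties":{"twist":{"type":"array"},"slide":{"type":"array"},"hand":{"type":"array"},"squeeze":{"type":"number"}},"required":["twist","slide","hand"]}

```bash
ls -la; mkdir -p pics
cat > h.py <<'E'
from workcell import bot
import numpy as np, cv2
def snap(n,f=None):
    s=bot.snapshot(n)
    if f: cv2.imwrite('pics/'+f,s['color'][:,:,::-1])
    np.savez('/tmp/'+n+'.npz',**s)
    return s
def pts(s):
    h,w=s['z_map'].shape
    u,v=np.meshgrid(np.arange(w),np.arange(h)); z=s['z_map']
    P=np.stack([(u-s['cx'])/s['fx']*z,(v-s['cy'])/s['fy']*z,z],-1)
    W=(P-s['t'])@s['R']   # R^T (P-t)
    W[z==0]=np.nan
    return W
def ray(s,u,v,h):
    d=np.array([(u-s['cx'])/s['fx'],(v-s['cy'])/s['fy'],1.])@s['R']
    o=-s['R'].T@s['t']
    return o+d*(h-o[2])/d[2]
E
python3 - <<'E'
from h import *
print(bot.get_obs())
for n in ['scene','side','wrist']:
    s=snap(n,n+'0.png'); print(n,s['fx'],-s['R'].T@s['t'],s['R'][2])
E
```

```text
total 12
drwxr-xr-x  3 agent agent 4096 Dec  7 01:19 .
drwxr-xr-x 23 root  root  4096 Dec  7 01:19 ..
drwxr-xr-x  2 agent agent 4096 Dec  7 01:19 pics
{'time_s': 0.0, 'joint_positions': array([ 1.28000453e+00,  4.23833626e-01,  1.63067039e+00, -3.61461792e-05,
        1.08857333e+00, -1.89676909e-02]), 'joint_vel': array([-1.97659967e-04, -2.18446195e-04, -4.74388599e-05,  4.34831973e-04,
       -1.52594539e-03, -4.77566024e-04]), 'tau': array([-2.57298670e-03, -5.44618285e+01, -2.73658919e+01,  6.42248732e-02,
        2.27102812e-02, -1.33359408e-04]), 'tool_pos': array([0.16761638, 0.60154487, 0.2219139 ]), 'eef_rot': array([ 1.35485654e-01,  9.90779030e-01, -7.35927612e-04, -9.87006547e-05]), 'wrist_force': array([ 1.10944815,  0.64621234, -0.25747781]), 'wrist_torque': array([ 0.00458456, -0.0094408 , -0.01851259]), 'finger_gap': 0.9975772571519396}
scene 481.68024701624495 [ 1.3373009  -0.39496289  0.85866383] [-0.72194637  0.27490068 -0.63499846]
side 415.092050466066 [0.38065322 0.79403606 0.72195442] [ 0.09127494 -0.83075977 -0.54909662]
wrist 290.9081496248493 [0.09096283 0.62367661 0.38362123] [ 0.28024436 -0.08099079 -0.95650593]
```

View pics/scene0.png

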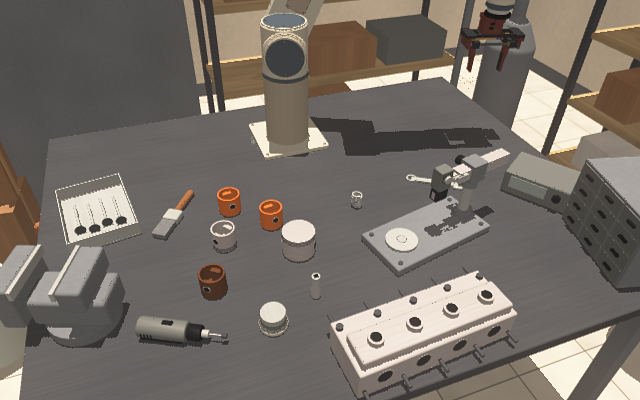

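View pics/side0.png

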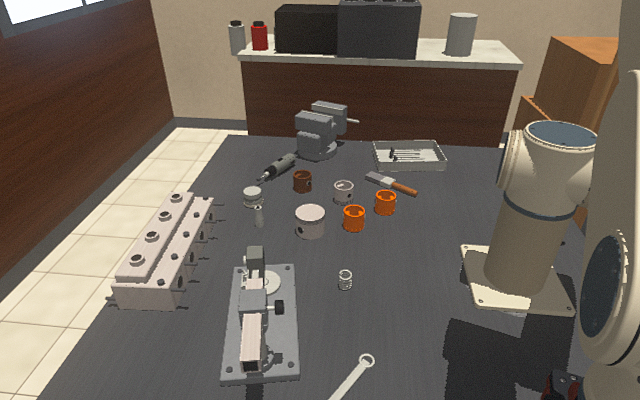

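View pics/wrist0.png

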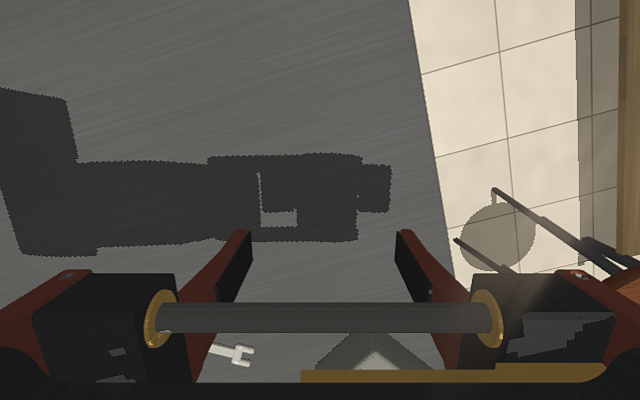

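Scene view: the silver open-up cup (target) is at px (223,236). The orange and brown decoys are at (229,202), (270,214) and (212,282), the big piston at (298,240) and the anvil at (402,239). The grip block is at about (440,183). Next I measure them.

```bash
python3 - <<'E'
from h import *
np.set_printoptions(precision=4,suppress=True)
for n in ['scene','side']:
    s=dict(np.load(f'/tmp/{n}.npz')); W=pts(s)
    np.save(f'/tmp/{n}_W.npy',W)
    c=s['color'].astype(int); sat=c.max(-1)-c.min(-1)
    # objects: connected comps of height>0.012 within bench
    m=((W[...,2]>0.008)&(W[...,2]<0.3)&(W[...,0]>0.1)&(W[...,0]<1.2)&(abs(W[...,1])<0.7)).astype(np.uint8)
    k,l,st,ce=cv2.connectedComponentsWithStats(m,connectivity=4)
    for i in range(1,k):
        if st[i,4]<60: continue
        q=W[l==i]; zt=np.percentile(q[:,2],98); t=q[q[:,2]>zt-0.006]
        print(n,ce[i].round(),st[i,4],'zmax',zt.round(4),'top mid',(t.min(0)+t.max(0))[:2]/2,'ext',np.ptp(t,axis=0)[:2],'all',q.min(0),q.max(0))
for n,u,v in [('scene',402,239),('scene',223,236),('scene',440,183),('side',344,190)]:
    print(n,u,v,np.load(f'/tmp/{n}_W.npy')[v,u])
E
python3 - <<'E'
import sys; sys.path.insert(0,'.')
import cv2
a=cv2.imread('pics/scene0.png'); 
cv2.imwrite('pics/sc_stand.png',cv2.resize(a[130:280,340:520],None,fx=4,fy=4,interpolation=cv2.INTER_CUBIC))
cv2.imwrite('pics/sc_pist.png',cv2.resize(a[170:310,180:340],None,fx=4,fy=4,interpolation=cv2.INTER_CUBIC))
a=cv2.imread('pics/side0.png')
cv2.imwrite('pics/si_stand.png',cv2.resize(a[235:385,200:380],None,fx=4,fy=4,interpolation=cv2.INTER_CUBIC))
E
```

```text
scene [502.  58.] 159 zmax 0.2988 top mid [0.1863 0.6482] ext [0.032  0.0179] all [0.1687 0.6365 0.2216] [0.2023 0.6572 0.2995]
scene [470.  59.] 132 zmax 0.2946 top mid [0.1646 0.549 ] ext [0.0131 0.0157] all [0.139  0.5411 0.2215] [0.1714 0.5583 0.2966]
scene [300.  67.] 67 zmax 0.2994 top mid [0.1049 0.0179] ext [0.0083 0.0199] all [0.1003 0.0016 0.2679] [0.1097 0.0295 0.2996]
scene [296. 151.] 172 zmax 0.0148 top mid [ 0.1093 -0.0005] ext [0.0184 0.2157] all [ 0.1001 -0.1083  0.008 ] [0.1185 0.1074 0.0157]
scene [436. 216.] 7306 zmax 0.2035 top mid [0.5791 0.207 ] ext [0.0359 0.0417] all [0.3797 0.0267 0.008 ] [0.6863 0.4279 0.2113]
scene [590. 206.] 10189 zmax 0.1918 top mid [0.7419 0.6143] ext [0.2111 0.1707] all [0.4146 0.495  0.008 ] [0.9012 0.6997 0.1952]
scene [ 79. 281.] 8301 zmax 0.1552 top mid [ 0.5556 -0.6291] ext [0.1756 0.1416] all [ 0.1001 -0.7     0.008 ] [ 0.6434 -0.4981  0.1581]
scene [229. 200.] 540 zmax 0.0572 top mid [ 0.3103 -0.2616] ext [0.0622 0.0588] all [ 0.2782 -0.2916  0.0082] [ 0.3433 -0.2322  0.059 ]
scene [171. 217.] 621 zmax 0.0216 top mid [ 0.2916 -
[... 3162 characters left out ...]
] [ 0.5557 -0.0904  0.0683]
side [354. 217.] 481 zmax 0.0563 top mid [ 0.3961 -0.1695] ext [0.0569 0.0643] all [ 0.366  -0.2016  0.008 ] [ 0.4265 -0.1367  0.0578]
side [469. 276.] 200 zmax 0.0141 top mid [0.1041 0.0026] ext [0.008  0.2104] all [ 0.1001 -0.1026  0.0081] [0.1081 0.1078 0.0164]
side [261. 323.] 8558 zmax 0.2059 top mid [0.573  0.2103] ext [0.0362 0.0395] all [0.4723 0.0283 0.008 ] [0.6792 0.4274 0.2087]
side [345. 278.] 193 zmax 0.0418 top mid [0.4037 0.074 ] ext [0.0307 0.0298] all [0.3884 0.0579 0.0081] [0.4191 0.0889 0.043 ]
scene 402 239 [0.5994 0.1123 0.0299]
scene 223 236 [ 0.4677 -0.3067  0.0544]
scene 440 183 [0.5929 0.1951 0.1792]
side 344 190 [ 0.4315 -0.2736  0.0552]
```

```bash
ls pics
```

```text
sc_pist.png
sc_stand.png
scene0.png
si_stand.png
side0.png
wrist0.png
```

View pics/sc_stand.png

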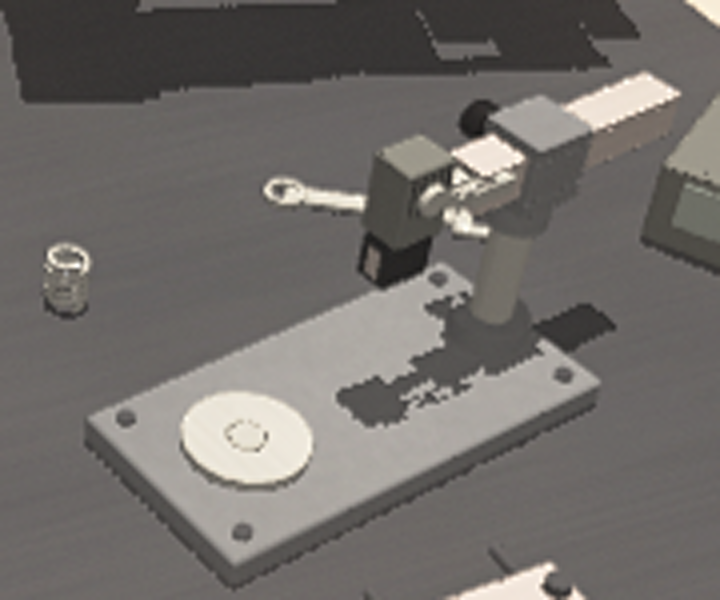

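View pics/si_stand.png

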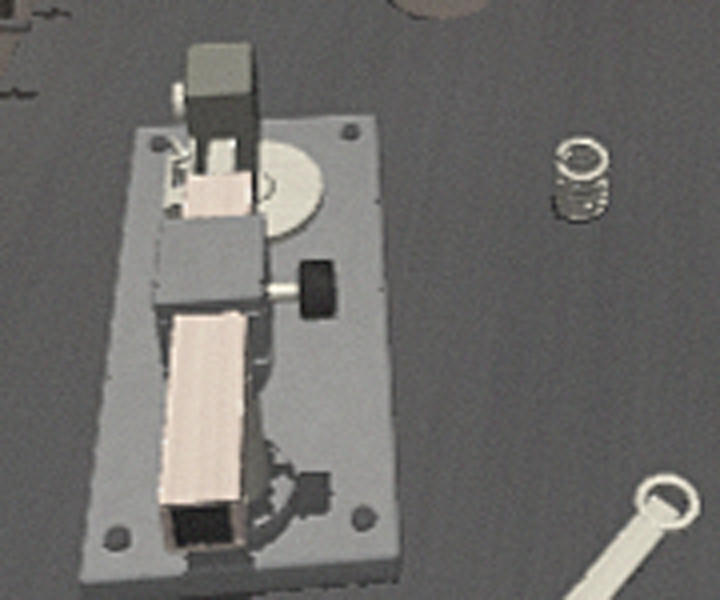

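View pics/sc_pist.png

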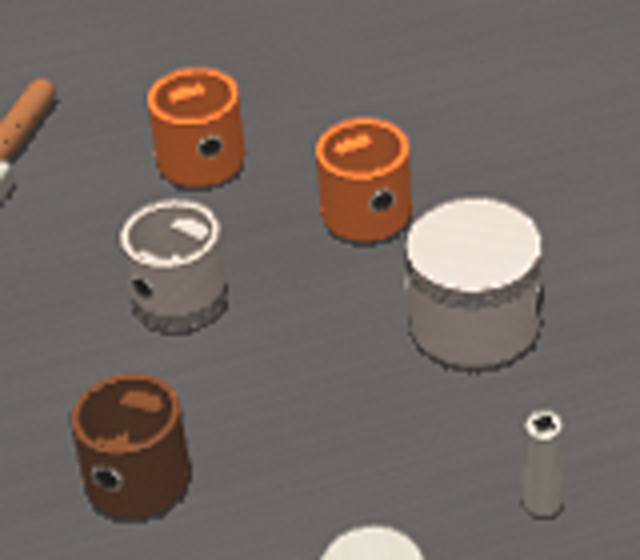

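Run:
```python
from h import *
np.set_printoptions(precision=4,suppress=True)
for n in ['scene','side']:
    s=dict(np.load(f'/tmp/{n}.npz')); W=pts(s); g=s['color'].astype(int)
    near=(abs(W[...,0]-.6)<.2)&(abs(W[...,1]-.15)<.3)
    # anvil : bright, height 0.024..0.036
    m=near&(abs(W[...,2]-.03)<.005)&(g.min(-1)>150)&(np.hypot(W[...,0]-.6,W[...,1]-.11)<.07)
    c,_=cv2.findContours(m.astype(np.uint8),cv2.RETR_EXTERNAL,cv2.CHAIN_APPROX_NONE)
    c=max(c,key=cv2.contourArea); h=cv2.convexHull(c)[:,0]
    P=np.array([ray(s,u,v,.03)[:2] for u,v in h]).astype(np.float32)
    print(n,'anvil',cv2.minEnclosingCircle(P))
    t=near&(abs(W[...,2]-.208)<.006)&(W[...,1]<.26)
    c,_=cv2.findContours(t.astype(np.uint8),cv2.RETR_EXTERNAL,cv2.CHAIN_APPROX_NONE); c=max(c,key=cv2.contourArea)[:,0]
    P=np.array([ray(s,u,v,.208)[:2] for u,v in c]).astype(np.float32)
    print('grip',cv2.minAreaRect(P), np.median(W[t],axis=0))
    t=near&(abs(W[...,2]-.022)<.005)
    P=np.array([ray(s,u,v,.022)[:2] for v,u in np.argwhere(t)]).astype(np.float32)
    print('plate',cv2.minAreaRect(P))
    t=(abs(W[...,2]-.056)<.006)&(np.hypot(W[...,0]-.438,W[...,1]+.303)<.05)
    c,_=cv2.findContours(t.astype(np.uint8),cv2.RETR_EXTERNAL,cv2.CHAIN_APPROX_NONE); c=max(c,key=cv2.contourArea)[:,0]
    P=np.array([ray(s,u,v,.056)[:2] for u,v in c]).astype(np.float32)
    print('piston',cv2.minEnclosingCircle(P))
```

```text
scene anvil ((0.597173273563385, 0.11253055930137634), 0.04209838807582855)
grip ((0.5810410976409912, 0.20579035580158234), (0.03572091460227966, 0.04247695580124855), 14.84794807434082) [0.5818 0.2056 0.2074]
plate ((0.543590784072876, 0.10336866974830627), (0.5066390037536621, 0.2888079583644867), 89.87779998779297)
piston ((0.44362568855285645, -0.3034957945346832), 0.03312387317419052)
side anvil ((0.5846027135848999, 0.10801702737808228), 0.03863071650266647)
grip ((0.5717450976371765, 0.21378463506698608), (0.03236055374145508, 0.04071732982993126), 8.940186500549316) [0.5728 0.212  0.2065]
plate ((0.6004435420036316, 0.10401532053947449), (0.5170823931694031, 0.3999411165714264), 89.75346374511719)
piston ((0.43335744738578796, -0.2985527515411377), 0.033043019473552704)
```

```bash
cat >> h.py <<'E'
from scipy.spatial.transform import Rotation as Ro
np.set_printoptions(precision=4,suppress=True)
def rz(a): return Ro.from_rotvec([0,0,a])
def down(yaw): # tool x along yaw, z down
    c,s=np.cos(yaw),np.sin(yaw)
    return Ro.from_matrix(np.array([[c,s,0],[s,-c,0],[0,0,-1]]).T.T)
def tilted(yaw,b): # tilt b: tool points along +yaw dir (outward) by b from down; tool x outward/up
    # tool z = (sin b) e - cos b k ; x = cos b e + sin b k
    e=np.array([np.cos(yaw),np.sin(yaw),0]);k=np.array([0,0,1.])
    x=np.cos(b)*e+np.sin(b)*k; z=np.sin(b)*e-np.cos(b)*k
    return Ro.from_matrix(np.stack([x,np.cross(z,x),z],1))
def tcp_for(g,R): # grasp point -> tcp
    return np.asarray(g)+R.apply([0,0,.019])
def cur():
    o=bot.get_obs(); return np.array(o['tool_pos']),Ro.from_quat(o['eef_rot']),o
def emit(poses):
    """poses: list of (p,R) per row, starting after the current; prints rows with error carry"""
    p,R,_=cur(); sl=[];tw=[]
    for P,Q in poses:
        d=np.round(R.inv().apply(P-p),3); t=np.round((R.inv()*Q).as_rotvec(),3)
        sl.append(d.tolist());tw.append(t.tolist())
        p=p+R.apply(d); R=R*Ro.from_rotvec(t)
    for i in range(0,len(sl),8):
        print('twist',tw[i:i+8]); print('slide',sl[i:i+8])
    s=np.array(sl);t=np.array(tw)
    print('max slide',np.linalg.norm(s,axis=1).max(),'max twist',np.linalg.norm(t,axis=1).max())
def lin(n,P,Q,start=None):
    p,R,_=cur()
    if start: p,R=start
    rv=(R.inv()*Q).as_rotvec(); P=np.asarray(P)
    f=[ (i+1)/n for i in range(n)]
    return [(p+(P-p)*x, R*Ro.from_rotvec(rv*x)) for x in f]
def st():
    p,R,o=cur(); z=R.as_matrix()
    print('t',o['time_s'].__round__(2),'tcp',p,'grasp',p-.019*z[:,2],'x',z[:,0],'y',z[:,1],'z',z[:,2],'gap',round(o['finger_gap'],3),'F',np.array(o['wrist_force']),'q',np.array(o['joint_positions']))
E
python3 - <<'E'
from h import *
st()
p,R,o=cur()
th0=np.arctan2(p[1],p[0]); r0=np.hypot(p[0],p[1]); N=24
th1=-.606; P=[]
# camera sits ~.08 outward; aim tcp slightly inboard of piston
for i in range(1,N+1):
    f=i/N; th=th0+(th1-th0)*f; r=r0+(0.50-r0)*f
    z=p[2]+(.36-p[2])*min(1,f*3) if f<.6 else .36-(.12)*(f-.6)/.4
    P.append((np.array([r*np.cos(th),r*np.sin(th),z]),down(2.868+(-3.474)*f)))
emit(P)
E
```

```text
t 0.15 tcp [0.1676 0.6017 0.2221] grasp [0.1676 0.6017 0.2411] x [-0.9633  0.2685  0.    ] y [ 0.2685  0.9633 -0.0012] z [-0.0003 -0.0011 -1.    ] gap 1.0 F [ 0.0543 -0.1836  0.7694] q [ 1.28    0.4237  1.6305  0.      1.0886 -0.019 ]
twist [[-0.001, 0.0, 0.147], [-0.0, 0.0, 0.144], [-0.0, 0.0, 0.145], [-0.0, 0.0, 0.145], [-0.0, 0.0, 0.145], [-0.0, 0.0, 0.144], [-0.0, 0.0, 0.145], [-0.0, 0.0, 0.145]]
slide [[-0.049, -0.007, -0.017], [-0.049, -0.004, -0.017], [-0.049, -0.001, -0.018], [-0.048, 0.003, -0.017], [-0.048, 0.005, -0.017], [-0.047, 0.009, -0.017], [-0.046, 0.011, -0.018], [-0.044, 0.014, -0.017]]
twist [[-0.0, 0.0, 0.145], [0.0, 0.0, 0.144], [0.0, 0.0, 0.145], [0.0, 0.0, 0.145], [0.0, 0.0, 0.145], [0.0, 0.0, 0.144], [0.0, 0.0, 0.145], [0.0, 0.0, 0.145]]
slide [[-0.043, 0.017, 0.0], [-0.042, 0.02, 0.0], [-0.04, 0.022, 0.0], [-0.038, 0.024, 0.0], [-0.036, 0.026, 0.0], [-0.034, 0.029, 0.0], [-0.032, 0.03, 0.008], [-0.029, 0.032, 0.012]]
twist [[0.0, 0.0, 0.145], [0.0, 0.0, 0.144], [0.0, 0.0, 0.145], [0.0, 0.0, 0.145], [0.0, -0.0, 0.145], [0.0, -0.0, 0.144], [0.0, -0.0, 0.145], [0.0, -0.0, 0.145]]
slide [[-0.028, 0.033, 0.013], [-0.024, 0.035, 0.012], [-0.023, 0.036, 0.013], [-0.02, 0.037, 0.012], [-0.017, 0.037, 0.013], [-0.014, 0.039, 0.012], [-0.012, 0.039, 0.013], [-0.01, 0.039, 0.012]]
max slide 0.0523354564325181 max twist 0.1470034013211939
```

drive_tool(
  twist=[
    [0, 0, 0.145],
    [0, 0, 0.145],
    [0, 0, 0.145],
    [0, 0, 0.145],
    [0, 0, 0.145],
    [0, 0, 0.145],
    [0, 0, 0.145],
    [0, 0, 0.145],
  ],
  slide=[
    [-0.045, -0.007, -0.017],
    [-0.046, -0.004, -0.017],
    [-0.046, -0.001, -0.018],
    [-0.046, 0.003, -0.017],
    [-0.046, 0.005, -0.017],
    [-0.046, 0.009, -0.017],
    [-0.046, 0.011, -0.018],
    [-0.044, 0.014, -0.017],
  ],
  hand=[1, 1, 1, 1, 1, 1, 1, 1],
)

```text
time_s: 0.95
tool_pos: [0.4472, 0.3662, 0.361]
eef_rot: [0.659, 0.753, -0.0, 0.0]
wrist_force: [0.2, 0.0, 0.4]
finger_gap: 1.002
```

drive_tool(
  twist=[
    [0, 0, 0.145],
    [0, 0, 0.145],
    [0, 0, 0.145],
    [0, 0, 0.145],
    [0, 0, 0.145],
    [0, 0, 0.145],
    [0, 0, 0.145],
    [0, 0, 0.145],
  ],
  slide=[
    [-0.043, 0.017, 0],
    [-0.042, 0.02, 0],
    [-0.04, 0.022, 0],
    [-0.038, 0.024, 0],
    [-0.036, 0.026, 0],
    [-0.034, 0.029, 0],
    [-0.032, 0.03, 0.008],
    [-0.029, 0.032, 0.012],
  ],
  hand=[1, 1, 1, 1, 1, 1, 1, 1],
)

```text
time_s: 1.75
tool_pos: [0.5293, 0.0224, 0.3407]
eef_rot: [0.963, 0.269, 0.001, 0.0]
wrist_force: [-0.1, -1.1, 0.5]
finger_gap: 1.001
```

drive_tool(
  twist=[
    [0, 0, 0.145],
    [0, 0, 0.145],
    [0, 0, 0.145],
    [0, 0, 0.145],
    [0, 0, 0.145],
    [0, 0, 0.145],
    [0, 0, 0.145],
    [0, 0, 0.145],
  ],
  slide=[
    [-0.028, 0.033, 0.013],
    [-0.024, 0.035, 0.012],
    [-0.023, 0.036, 0.013],
    [-0.02, 0.037, 0.012],
    [-0.017, 0.037, 0.013],
    [-0.014, 0.039, 0.012],
    [-0.012, 0.039, 0.013],
    [-0.01, 0.039, 0.012],
  ],
  hand=[1, 1, 1, 1, 1, 1, 1, 1],
)

```text
time_s: 2.55
tool_pos: [0.3957, -0.2773, 0.2399]
eef_rot: [0.953, -0.303, 0.0, 0.0]
wrist_force: [-0.5, -0.2, -0.1]
finger_gap: 1.001
```

Run:
```python
from h import *
s=snap('wrist','w1.png'); st()
print(-s['R'].T@s['t'],s['R'][2])
W=pts(s)
t=(abs(W[...,2]-.056)<.006)&(np.hypot(W[...,0]-.438,W[...,1]+.303)<.06)
c,_=cv2.findContours(t.astype(np.uint8),cv2.RETR_EXTERNAL,cv2.CHAIN_APPROX_NONE); c=max(c,key=cv2.contourArea)[:,0]
P=np.array([ray(s,u,v,.056)[:2] for u,v in c]).astype(np.float32)
print('piston',cv2.minEnclosingCircle(P),c.mean(0),np.nanmax(W[t][:,2]))
```

```text
t 2.6 tcp [ 0.3915 -0.2795  0.2379] grasp [ 0.3916 -0.2795  0.2569] x [ 0.8107 -0.5855 -0.0039] y [-0.5855 -0.8107  0.0023] z [-0.0045  0.0004 -1.    ] gap 1.001 F [-2.9142 -0.7746 -1.1114] q [-0.6431  0.1921  1.9234 -0.0028  1.0298  1.5546]
[ 0.4613 -0.3231  0.4015] [-0.2363  0.167  -0.9572]
piston ((0.4373634159564972, -0.30393949151039124), 0.029815351590514183) [321.4653 136.4375] 0.05750980853149134
```

View pics/w1.png

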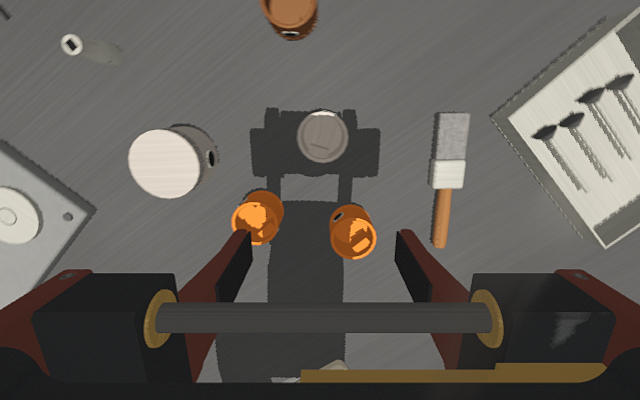

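Run:
```python
from h import *
st()
R=tilted(-.607,np.radians(-40)); g=np.array([.4374,-.3039,.15])
A=lin(8,tcp_for(g,R),R)
emit(A)
```

```text
t 2.6 tcp [ 0.3915 -0.2795  0.2379] grasp [ 0.3916 -0.2795  0.2569] x [ 0.8107 -0.5855 -0.0039] y [-0.5855 -0.8107  0.0023] z [-0.0045  0.0004 -1.    ] gap 1.001 F [-2.9142 -0.7746 -1.1114] q [-0.6431  0.1921  1.9234 -0.0028  1.0298  1.5546]
twist [[-0.001, -0.087, -0.002], [-0.0, -0.087, -0.003], [-0.001, -0.086, -0.002], [-0.0, -0.087, -0.002], [-0.001, -0.087, -0.003], [-0.0, -0.087, -0.002], [-0.001, -0.086, -0.002], [-0.0, -0.087, -0.003]]
slide [[0.005, -0.001, 0.013], [0.006, -0.001, 0.012], [0.007, -0.001, 0.012], [0.008, -0.0, 0.011], [0.009, -0.001, 0.01], [0.01, -0.001, 0.01], [0.011, -0.001, 0.008], [0.011, -0.001, 0.008]]
max slide 0.014177446878757825 max twist 0.08705745229444749
```

drive_tool(
  twist=[
    [0, -0.087, -0.002],
    [0, -0.087, -0.003],
    [0, -0.087, -0.002],
    [0, -0.087, -0.002],
    [0, -0.087, -0.003],
    [0, -0.087, -0.002],
    [0, -0.087, -0.002],
    [0, -0.087, -0.003],
  ],
  slide=[
    [0.005, -0.001, 0.013],
    [0.006, -0.001, 0.012],
    [0.007, -0.001, 0.012],
    [0.008, 0, 0.011],
    [0.009, -0.001, 0.01],
    [0.01, -0.001, 0.01],
    [0.011, -0.001, 0.008],
    [0.011, -0.001, 0.008],
  ],
  hand=[1, 1, 1, 1, 1, 1, 1, 1],
)

```text
time_s: 3.4
tool_pos: [0.4337, -0.2926, 0.1377]
eef_rot: [0.899, -0.273, -0.327, -0.103]
wrist_force: [0.5, -0.7, -0.8]
finger_gap: 1.001
```

```bash
cat > fk.py <<'E'
from h import *
from scipy.optimize import least_squares
# samples: q2,q3,q5, tcp r (in arm plane), z
S=[([1.28,.4237,1.6305,0,1.0886,-.019],[.1676,.6017,.2221]),
   ([-.6431,.1921,1.9234,-.0028,1.0298,1.5546],[.3915,-.2795,.2379])]
E
python3 - <<'E'
from h import *
snap('wrist'); st()
E
```

```text
t 3.45 tcp [ 0.4334 -0.2922  0.1335] grasp [ 0.4436 -0.2992  0.148 ] x [ 0.6331 -0.4208 -0.6497] y [-0.5583 -0.8296 -0.0068] z [-0.5361  0.367  -0.7602] gap 1.0 F [-0.1559 -0.6183 -2.165 ] q [-0.6116  0.7515  1.4686 -0.0073  1.6287  1.5513]
```

```bash
cat > fk.py <<'E'
from h import *
from scipy.optimize import least_squares
S=[([1.28,.4237,1.6305,0,1.0886,-.019],[.1676,.6017,.2221]),
   ([-.6431,.1921,1.9234,-.0028,1.0298,1.5546],[.3915,-.2795,.2379]),
   ([-.6116,.7515,1.4686,-.0073,1.6287,1.5513],[.4334,-.2922,.1335])]
def plane(q,k):
    o,h,a,b,L,e=k; s3=q[1]+q[2]; s5=s3+q[4]
    return np.array([o+a*np.sin(q[1])+b*np.sin(s3)+L*np.sin(s5), h+a*np.cos(q[1])+b*np.cos(s3)+L*np.cos(s5), e])
def obs(q,p):
    return np.array([p[0]*np.cos(q[0])+p[1]*np.sin(q[0]),p[2],-p[0]*np.sin(q[0])+p[1]*np.cos(q[0])])
def fit():
    f=lambda k: np.concatenate([plane(q,k)-obs(q,p) for q,p in S]+[np.array([k[0]*.05])])
    r=least_squares(f,[0,.3,.5,.45,.3,0]); return r.x,r.fun
K,res=fit()
def ik(r,z,pitch,k=None):
    k=K if k is None else k
    o,h,a,b,L,e=k; x=r-o-L*np.sin(pitch); y=z-h-L*np.cos(pitch)
    d=np.hypot(x,y); c=(d*d-a*a-b*b)/(2*a*b)
    if abs(c)>1: return None
    j3=np.arccos(c); j2=np.arctan2(x,y)-np.arctan2(b*np.sin(j3),a+b*np.cos(j3))
    return np.array([j2,j3,pitch-j2-j3])
if __name__=='__main__':
    print(K,res)
    for rg,zg in [(.533,.03),(.557,.03),(.607,.058),(.607,.12),(.557,.2),(.62,.03),(.45,.03)]:
        for t in (-60,-40,0,30,40,50,60):
            t_=np.radians(t); pr=rg+.019*np.sin(t_); pz=zg-.019*np.cos(t_)
            print(rg,zg,t,ik(pr,pz,np.pi-t_))
E
python3 fk.py
```

```text
[-0.0186  0.2396  0.5844  0.4552  0.3391  0.0109] [-0.0002 -0.0005 -0.0011  0.0002  0.0004 -0.0002  0.      0.0001  0.0013
 -0.0009]
0.533 0.03 -60 [1.0734 1.3032 1.8121]
0.533 0.03 -40 [0.8807 1.5217 1.4373]
0.533 0.03 0 [0.5577 2.0226 0.5613]
0.533 0.03 30 [ 0.5094  2.3961 -0.2875]
0.533 0.03 40 [ 0.5764  2.5053 -0.6382]
0.533 0.03 50 [ 0.7035  2.5964 -1.0309]
0.533 0.03 60 [ 0.8874  2.658  -1.451 ]
0.557 0.03 -60 [1.104  1.2236 1.8612]
0.557 0.03 -40 [0.9091 1.452  1.4786]
0.557 0.03 0 [0.5822 1.9668 0.5925]
0.557 0.03 30 [ 0.5243  2.3438 -0.2501]
0.557 0.03 40 [ 0.5819  2.4528 -0.5912]
0.557 0.03 50 [ 0.6939  2.5433 -0.9682]
0.557 0.03 60 [ 0.8575  2.6051 -1.3683]
0.607 0.058 -60 [1.1434 1.0455 1.9999]
0.607 0.058 -40 [0.9419 1.2919 1.6059]
0.607 0.058 0 [0.5968 1.8336 0.7112]
0.607 0.058 30 [ 0.5029  2.223  -0.1079]
0.607 0.058 40 [ 0.5362  2.3359 -0.4286]
0.607 0.058 50 [ 0.6151  2.4317 -0.7778]
0.607 0.058 60 [ 0.7407  2.5023 -1.1485]
0.607 0.12 -60 [1.0759 1.0429 2.07  ]
0.607 0.12 -40 [0.8776 1.2689 1.6932]
0.607 0.12 0 [0.5184 1.7929 0.8303]
0.607 0.12 30 [0.3868 2.1864 0.0
[... 216 characters left out ...]
09 1.8347 0.946 ]
0.557 0.2 30 [0.1876 2.2153 0.2152]
0.557 0.2 40 [ 0.1787  2.3391 -0.0744]
0.557 0.2 50 [ 0.2118  2.4566 -0.3995]
0.557 0.2 60 [ 0.301   2.5623 -0.7689]
0.62 0.03 -60 [1.1973 0.9888 2.0026]
0.62 0.03 -40 [0.9912 1.2545 1.594 ]
0.62 0.03 0 [0.6496 1.8152 0.6768]
0.62 0.03 30 [ 0.5689  2.2049 -0.1558]
0.62 0.03 40 [ 0.6074  2.3144 -0.4784]
0.62 0.03 50 [ 0.6897  2.4048 -0.8255]
0.62 0.03 60 [ 0.8142  2.4677 -1.1875]
0.45 0.03 -60 [0.9825 1.5521 1.6542]
0.45 0.03 -40 [0.7922 1.746  1.3016]
0.45 0.03 0 [0.4768 2.209  0.4558]
0.45 0.03 30 [ 0.471   2.5753 -0.4284]
0.45 0.03 40 [ 0.5865  2.6888 -0.8318]
0.45 0.03 50 [ 0.8006  2.7865 -1.3182]
0.45 0.03 60 [ 1.1025  2.8507 -1.8588]
```

Run:
```python
from h import *
R=tilted(.964,np.radians(-35)); 
A=lin(16,tcp_for([.4374,-.3039,.18],R),R)
emit(A)
p,R0,_=cur(); print(np.degrees((R0.inv()*R).magnitude()))
for x,y in A[::3]: print(x,y.as_matrix()[:,2])
```

```text
twist [[-0.06, 0.004, -0.077], [-0.06, 0.005, -0.076], [-0.06, 0.004, -0.077], [-0.059, 0.005, -0.077], [-0.06, 0.004, -0.077], [-0.06, 0.005, -0.076], [-0.06, 0.004, -0.077], [-0.06, 0.004, -0.077]]
slide [[-0.001, 0.001, -0.002], [-0.001, 0.001, -0.002], [-0.001, 0.002, -0.001], [-0.001, 0.001, -0.002], [-0.001, 0.001, -0.002], [-0.001, 0.001, -0.001], [-0.001, 0.002, -0.002], [-0.002, 0.001, -0.001]]
twist [[-0.06, 0.005, -0.076], [-0.059, 0.004, -0.077], [-0.06, 0.005, -0.077], [-0.06, 0.004, -0.077], [-0.06, 0.004, -0.076], [-0.06, 0.005, -0.077], [-0.06, 0.004, -0.077], [-0.06, 0.005, -0.076]]
slide [[-0.001, 0.001, -0.001], [-0.002, 0.001, -0.002], [-0.002, 0.001, -0.001], [-0.001, 0.001, -0.001], [-0.002, 0.001, -0.001], [-0.002, 0.001, -0.001], [-0.002, 0.001, -0.001], [-0.002, 0.001, -0.001]]
max slide 0.0029999999999999996 max twist 0.09774456506629921
89.29071056285835
[ 0.4333 -0.2935  0.1355] [-0.5642  0.3141 -0.7636]
[ 0.4329 -0.2974  0.1413] [-0.6158  0.1427 -0.7749]
[ 0.4325 -0.3012  0.1471] [-0.6157 -0.0363 -0.7871]
[ 0.432  -0.3051  0.1528] [-0.564  -0.2076 -0.7993]
[ 0.4316 -0.309   0.1586] [-0.465  -0.3568 -0.8102]
[ 0.4312 -0.3129  0.1644] [-0.3271 -0.4712 -0.8192]
```

drive_tool(
  twist=[
    [-0.06, 0.004, -0.077],
    [-0.06, 0.005, -0.076],
    [-0.06, 0.004, -0.077],
    [-0.06, 0.005, -0.077],
    [-0.06, 0.004, -0.077],
    [-0.06, 0.005, -0.076],
    [-0.06, 0.004, -0.077],
    [-0.06, 0.004, -0.077],
  ],
  slide=[
    [-0.001, 0.001, -0.002],
    [-0.001, 0.001, -0.002],
    [-0.001, 0.002, -0.001],
    [-0.001, 0.001, -0.002],
    [-0.001, 0.001, -0.002],
    [-0.001, 0.001, -0.001],
    [-0.001, 0.002, -0.002],
    [-0.002, 0.001, -0.001],
  ],
  hand=[1, 1, 1, 1, 1, 1, 1, 1],
)

```text
time_s: 4.25
tool_pos: [0.432, -0.3028, 0.1542]
eef_rot: [0.943, 0.093, -0.318, 0.024]
wrist_force: [-0.4, 0.8, -0.2]
finger_gap: 1.001
```

drive_tool(
  twist=[
    [-0.06, 0.005, -0.076],
    [-0.06, 0.004, -0.077],
    [-0.06, 0.005, -0.077],
    [-0.06, 0.004, -0.077],
    [-0.06, 0.004, -0.076],
    [-0.06, 0.005, -0.077],
    [-0.06, 0.004, -0.077],
    [-0.06, 0.005, -0.076],
  ],
  slide=[
    [-0.001, 0.001, -0.001],
    [-0.002, 0.001, -0.002],
    [-0.002, 0.001, -0.001],
    [-0.001, 0.001, -0.001],
    [-0.002, 0.001, -0.001],
    [-0.002, 0.001, -0.001],
    [-0.002, 0.001, -0.001],
    [-0.002, 0.001, -0.001],
  ],
  hand=[1, 1, 1, 1, 1, 1, 1, 1],
)

```text
time_s: 5.05
tool_pos: [0.431, -0.3127, 0.1697]
eef_rot: [0.845, 0.443, -0.263, 0.146]
wrist_force: [0.1, 0.4, -0.1]
finger_gap: 0.999
```

Run:
```python
from h import *
st()
R=tilted(.964,np.radians(-35)); 
emit(lin(8,tcp_for([.4374,-.3039,.028],R),R))
```

```text
t 5.05 tcp [ 0.431  -0.3127  0.1697] grasp [ 0.437  -0.3036  0.1853] x [ 0.4698  0.6709 -0.5737] y [ 0.8246 -0.5656  0.0138] z [-0.3153 -0.4795 -0.8189] gap 0.999 F [ 0.1207  0.3944 -0.0852] q [-0.3227  0.4719  1.8605 -0.6743  1.0942  0.6882]
twist [[0.002, 0.0, -0.0], [0.002, 0.0, -0.001], [0.001, 0.0, -0.0], [0.002, 0.0, -0.001], [0.002, 0.0, -0.0], [0.002, 0.0, -0.0], [0.002, 0.0, -0.001], [0.001, 0.0, -0.0]]
slide [[0.011, -0.0, 0.016], [0.012, -0.0, 0.016], [0.011, -0.001, 0.016], [0.011, 0.0, 0.016], [0.011, 0.0, 0.017], [0.012, 0.0, 0.016], [0.011, -0.0, 0.016], [0.011, -0.0, 0.016]]
max slide 0.020248456731316585 max twist 0.0022360679774997894
```

drive_tool(
  twist=[
    [0.002, 0, 0],
    [0.002, 0, -0.001],
    [0.001, 0, 0],
    [0.002, 0, -0.001],
    [0.002, 0, 0],
    [0.002, 0, 0],
    [0.002, 0, 0],
    [0, 0, 0],
  ],
  slide=[
    [0.011, 0, 0.016],
    [0.012, 0, 0.016],
    [0.013, -0.001, 0.018],
    [0.013, 0, 0.019],
    [0.013, 0, 0.02],
    [0.012, 0, 0.018],
    [0.011, 0, 0.016],
    [0, 0, 0],
  ],
  hand=[1, 1, 1, 1, 1, 1, 1, 1],
)

```text
time_s: 5.85
tool_pos: [0.4291, -0.3134, 0.0182]
eef_rot: [0.846, 0.44, -0.268, 0.138]
wrist_force: [0.5, 0.1, 0.3]
finger_gap: 1.0
```

Run:
```python
from h import *
snap('scene','s2.png'); st()
R=tilted(.964,np.radians(-35)); 
emit(lin(1,tcp_for([.4374,-.3039,.028],R),R))
```

```text
t 5.9 tcp [ 0.4297 -0.3137  0.0194] grasp [ 0.436  -0.3047  0.0349] x [ 0.4696  0.6703 -0.5746] y [ 0.8187 -0.5743 -0.0008] z [-0.3305 -0.47   -0.8184] gap 1.001 F [ 0.0408 -0.0385  0.8807] q [-0.3274  0.736   1.8721 -0.7816  0.899   0.8963]
twist [[-0.003, 0.001, -0.004]]
slide [[0.005, 0.001, 0.005]]
max slide 0.0071414284285428505 max twist 0.005099019513592785
```

View pics/s2.png

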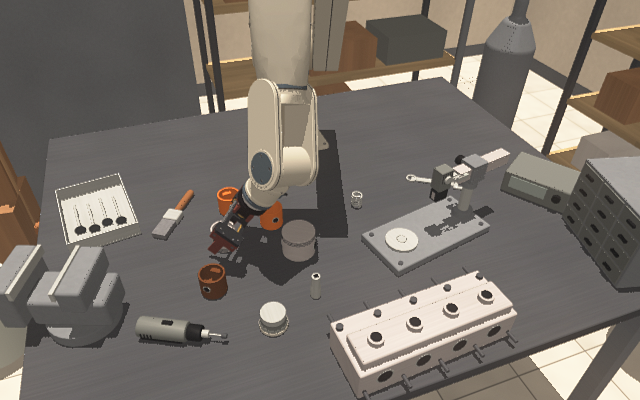

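The gripper at px (225,240) straddles the piston, and the neighbouring parts haven't moved. I lower the last 5 mm and close.

drive_tool(
  twist=[
    [-0.003, 0.001, -0.004],
    [0, 0, 0],
    [0, 0, 0],
    [0, 0, 0],
    [0, 0, 0],
    [0, 0, 0],
    [0, 0, 0],
    [0, 0, 0],
  ],
  slide=[
    [0.005, 0.001, 0.005],
    [0, 0, 0],
    [0, 0, 0],
    [0, 0, 0],
    [0, 0, 0],
    [0, 0, 0],
    [0, 0, 0],
    [0, 0, 0],
  ],
  hand=[1, 1, 0.5, 0.5, 0.5, 0.5, 0.5, 0.5],
  squeeze=25,
)

```text
time_s: 6.7
tool_pos: [0.4319, -0.3136, 0.0131]
eef_rot: [0.845, 0.442, -0.266, 0.14]
wrist_force: [-0.7, 1.8, 4.9]
finger_gap: 0.665
```

Run:
```python
from h import *
st()
R=tilted(.964,np.radians(-35)); R1=tilted(.964,np.radians(55))
e=np.array([np.cos(.964),np.sin(.964),0])
p,Rc,_=cur(); g=np.array(p)-Rc.apply([0,0,.019])
A=lin(4,tcp_for(g+[0,0,.09],Rc),Rc)
# rotation about grasp point
g2=g+[0,0,.09]+.02*e+np.array([0,0,.02])
for i in range(12):
    Q=Rc*Ro.from_rotvec((Rc.inv()*R1).as_rotvec()*(i+1)/12)
    A.append((tcp_for(g+[0,0,.09]+(g2-g-[0,0,.09])*(i+1)/12,Q),Q))
emit(A)
```

```text
t 6.7 tcp [ 0.4319 -0.3136  0.0131] grasp [ 0.4381 -0.3046  0.0287] x [ 0.4677  0.6722 -0.574 ] y [ 0.8212 -0.5706  0.001 ] z [-0.3268 -0.4718 -0.8189] gap 0.665 F [-0.6582  1.8355  4.8543] q [-0.3257  0.7479  1.8693 -0.7893  0.89    0.9048]
twist [[0.0, 0.0, 0.0], [0.0, 0.0, 0.0], [0.0, 0.0, 0.0], [0.0, 0.0, 0.0], [0.0, 0.131, -0.0], [0.0, 0.131, -0.0], [0.0, 0.131, -0.0], [0.0, 0.131, -0.0]]
slide [[-0.013, 0.0, -0.018], [-0.013, 0.0, -0.019], [-0.013, 0.0, -0.018], [-0.013, 0.0, -0.019], [0.003, 0.0, -0.002], [0.003, 0.0, -0.003], [0.004, 0.0, -0.002], [0.004, 0.0, -0.002]]
twist [[0.0, 0.131, 0.0], [0.001, 0.131, 0.0], [-0.0, 0.131, -0.0], [-0.0, 0.131, -0.0], [-0.0, 0.13, -0.0], [-0.0, 0.131, -0.0], [0.0, 0.131, -0.0], [0.0, 0.131, -0.0]]
slide [[0.004, 0.0, -0.002], [0.004, 0.0, -0.002], [0.004, 0.0, -0.001], [0.005, 0.0, -0.002], [0.004, 0.0, -0.001], [0.005, 0.0, -0.0], [0.005, 0.0, -0.001], [0.005, 0.0, 0.0]]
max slide 0.023021728866442676 max twist 0.13100381673829203
```

drive_tool(
  twist=[
    [0, 0, 0],
    [0, 0, 0],
    [0, 0, 0],
    [0, 0, 0],
    [0, 0.131, 0],
    [0, 0.131, 0],
    [0, 0.131, 0],
    [0, 0.131, 0],
  ],
  slide=[
    [-0.013, 0, -0.018],
    [-0.013, 0, -0.019],
    [-0.013, 0, -0.018],
    [-0.013, 0, -0.019],
    [0.003, 0, -0.002],
    [0.003, 0, -0.003],
    [0.004, 0, -0.002],
    [0.004, 0, -0.002],
  ],
  hand=[0.5, 0.5, 0.5, 0.5, 0.5, 0.5, 0.5, 0.5],
  squeeze=30,
)

```text
time_s: 7.5
tool_pos: [0.4419, -0.3001, 0.1067]
eef_rot: [0.885, 0.463, -0.036, 0.021]
wrist_force: [-0.1, 0.8, -1.6]
finger_gap: 0.659
```

drive_tool(
  twist=[
    [0, 0.131, 0],
    [0, 0.131, 0],
    [0, 0.131, 0],
    [0, 0.131, 0],
    [0, 0.131, 0],
    [0, 0.131, 0],
    [0, 0.131, 0],
    [0, 0.131, 0],
  ],
  slide=[
    [0.004, 0, -0.002],
    [0.004, 0, -0.002],
    [0.004, 0, -0.001],
    [0.005, 0, -0.002],
    [0.004, 0, -0.001],
    [0.005, 0, 0],
    [0.005, 0, -0.001],
    [0.005, 0, 0],
  ],
  hand=[0.5, 0.5, 0.5, 0.5, 0.5, 0.5, 0.5, 0.5],
)

```text
time_s: 8.3
tool_pos: [0.4583, -0.2764, 0.1283]
eef_rot: [0.785, 0.411, 0.412, -0.214]
wrist_force: [-0.4, 0.8, -1.6]
finger_gap: 0.667
```

Run:
```python
from h import *
snap('scene','s3.png');snap('side','d3.png');snap('wrist','w3.png'); st()
a=np.vstack([cv2.imread('pics/s3.png')[150:350,120:420],cv2.imread('pics/d3.png')[100:300,220:520]]); cv2.imwrite('pics/c3.png',cv2.resize(a,None,fx=1.5,fy=1.5))
```

```text
t 8.45 tcp [ 0.4573 -0.2761  0.126 ] grasp [ 0.4484 -0.2888  0.137 ] x [0.3299 0.47   0.8187] y [ 0.8203 -0.572  -0.0022] z [ 0.4672  0.6723 -0.5742] gap 0.665 F [ 0.156  -0.1084 -0.7491] q [-1.0181  0.6948  1.8334  0.8981  1.2856 -0.9857]
```

View pics/c3.png

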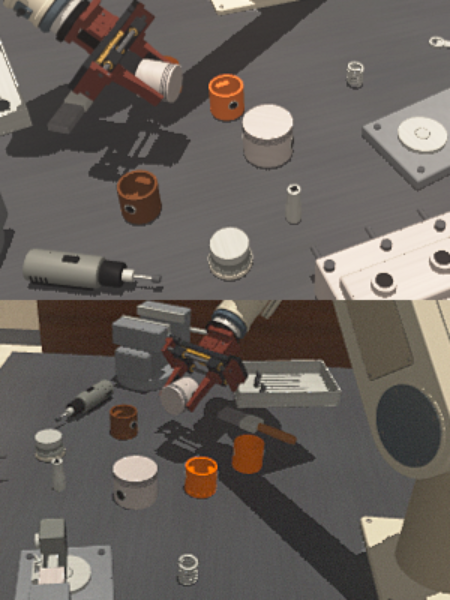

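View pics/w3.png

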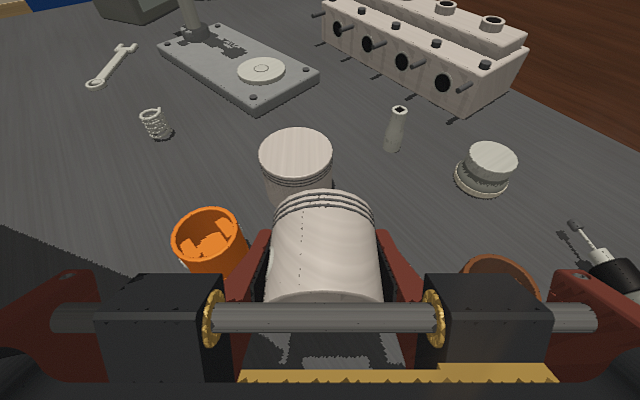

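Wrist view: the piston is held horizontally with its grooved crown end at px (323,205), pointing towards the stand. Next I lower it and lay it on its side.

drive_tool(
  twist=[
    [0, 0, 0],
    [0, 0, 0],
    [0, 0, 0],
    [0, 0, 0],
    [0, 0, 0],
    [0, 0, 0],
    [0, 0, 0],
    [0, 0, 0],
  ],
  slide=[
    [-0.015, 0, 0.01],
    [-0.015, 0, 0.011],
    [-0.015, 0, 0.01],
    [-0.015, 0, 0.011],
    [-0.012, 0, 0.008],
    [-0.008, 0, 0.006],
    [-0.003, 0, 0.002],
    [0, 0, 0],
  ],
  hand=[0.5, 0.5, 0.5, 0.5, 0.5, 0.5, 0.5, 0.5],
)

```text
time_s: 9.25
tool_pos: [0.4585, -0.2755, 0.0266]
eef_rot: [0.786, 0.411, 0.41, -0.214]
wrist_force: [0.1, -0.7, -1.4]
finger_gap: 0.665
```

Run:
```python
from h import *
st()
```

```text
t 9.25 tcp [ 0.4585 -0.2755  0.0266] grasp [ 0.4496 -0.2883  0.0375] x [0.3261 0.4712 0.8195] y [ 0.8216 -0.5701  0.0008] z [ 0.4676  0.673  -0.5731] gap 0.665 F [ 0.1092 -0.7134 -1.3734] q [-1.0162  0.8748  1.8098  0.9433  1.1913 -1.1209]
```

drive_tool(
  twist=[
    [0, 0, 0],
    [0, 0, 0],
    [0, 0, 0],
    [0, 0, 0],
    [0, 0, 0],
    [0, 0, 0],
    [0, 0, 0],
    [0, 0, 0],
  ],
  slide=[
    [-0.002, 0, 0.001],
    [-0.002, 0, 0.001],
    [-0.001, 0, 0.001],
    [-0.001, 0, 0.001],
    [0, 0, 0],
    [0, 0, 0],
    [0, 0, 0],
    [0, 0, 0],
  ],
  hand=[0.5, 0.5, 0.5, 0.5, 0.5, 0.5, 0.5, 0.5],
)

```text
time_s: 10.05
tool_pos: [0.4584, -0.2759, 0.0199]
eef_rot: [0.786, 0.411, 0.41, -0.214]
wrist_force: [-3.1, -1.2, 5.0]
finger_gap: 0.659
```

Run:
```python
from h import *
snap('wrist','w4.png');st()
```

```text
t 10.1 tcp [ 0.4585 -0.2759  0.0199] grasp [ 0.4496 -0.2887  0.0308] x [0.3254 0.4708 0.82  ] y [ 0.8213 -0.5705  0.0016] z [ 0.4685  0.673  -0.5723] gap 0.662 F [-2.3386 -1.6669  5.0385] q [-1.017   0.8876  1.8064  0.9469  1.1865 -1.1301]
```

View pics/w4.png

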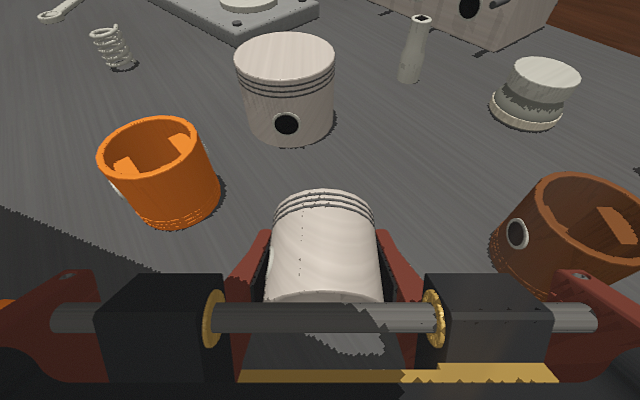

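Contact is felt (about 5 N up) with the piston on the bench. I release it and lift clear.

drive_tool(
  twist=[
    [0, 0, 0],
    [0, 0, 0],
    [0, 0, 0],
    [0, 0, 0],
    [0, 0, 0],
    [0, 0, 0],
    [0, 0, 0],
    [0, 0, 0],
  ],
  slide=[
    [0, 0, 0],
    [0, 0, 0],
    [0, 0, 0],
    [0, 0, 0],
    [0.008, 0, -0.006],
    [0.018, 0, -0.013],
    [0.025, 0, -0.017],
    [0.025, 0, -0.017],
  ],
  hand=[0.8, 0.9, 1, 1, 1, 1, 1, 1],
)

```text
time_s: 10.9
tool_pos: [0.4581, -0.2753, 0.1135]
eef_rot: [0.786, 0.411, 0.41, -0.214]
wrist_force: [0.6, -0.8, -0.8]
finger_gap: 1.001
```

Run:
```python
from h import *
s=snap('wrist','w5.png');st(); snap('scene','s5.png')
W=pts(s); c=s['color'].astype(int)
m=(W[...,2]>.02)&(W[...,2]<.07)&(np.hypot(W[...,0]-.4496,W[...,1]+.2887)<.048)
q=W[m]; print(m.sum(),np.percentile(q[:,2],[50,99]))
c,_=cv2.findContours(m.astype(np.uint8),cv2.RETR_EXTERNAL,cv2.CHAIN_APPROX_NONE); c=max(c,key=cv2.contourArea)
print(cv2.boundingRect(c))
t=q[q[:,2]>.045]; print('top strip',t.mean(0))
r=cv2.minAreaRect(q[:,:2].astype(np.float32)); print(r)
top=q[q[:,2]>.055]; print(top[:,:2].min(0),top[:,:2].max(0)); u,sv,v=np.linalg.svd(top[:,:2]-top[:,:2].mean(0)); print(v[0],np.arctan2(v[0][1],v[0][0]))
```

```text
t 10.95 tcp [ 0.4594 -0.2767  0.1177] grasp [ 0.4504 -0.2894  0.1286] x [0.3229 0.4731 0.8197] y [ 0.8214 -0.5704  0.0056] z [ 0.4702  0.6715 -0.5728] gap 1.0 F [ 0.478  -0.7807  3.2236] q [-1.0168  0.7109  1.8309  0.9059  1.2764 -1.0049]
3387 [0.0551 0.0597]
(278, 265, 72, 37)
top strip [ 0.4455 -0.2806  0.0549]
((0.44371968507766724, -0.28281038999557495), (0.056573376059532166, 0.05956590548157692), 54.72709274291992)
[ 0.4146 -0.3141] [ 0.4708 -0.2525]
[-0.5813 -0.8137] -2.191155514379372
```

View pics/w5.png

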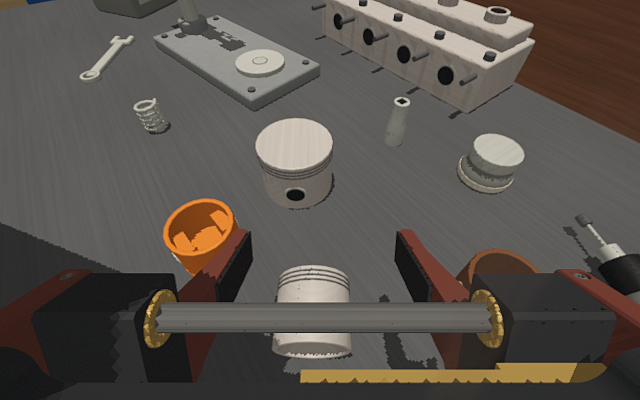

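Run:
```python
from h import *
p,Rc,_=cur(); g0=p-Rc.apply([0,0,.019]); R=tilted(.957,np.radians(-35)); g1=np.array([.4437,-.2828,.15]); A=[]
for i in range(16):
    f=min(1,(i+1)/13); Q=Rc*Ro.from_rotvec((Rc.inv()*R).as_rotvec()*f)
    A.append((tcp_for(g0+(g1-g0)*f,Q),Q))
emit(A)
```

```text
twist [[0.0, -0.121, 0.001], [0.001, -0.121, 0.0], [0.0, -0.12, 0.001], [0.001, -0.121, 0.001], [0.0, -0.121, 0.0], [0.001, -0.121, 0.001], [0.0, -0.121, 0.001], [0.0, -0.12, 0.0]]
slide [[-0.001, -0.001, -0.001], [-0.001, -0.0, -0.001], [-0.001, -0.001, -0.002], [-0.001, -0.001, -0.001], [-0.001, -0.001, -0.002], [-0.002, -0.0, -0.002], [-0.001, -0.001, -0.002], [-0.002, -0.001, -0.002]]
twist [[0.001, -0.121, 0.001], [0.0, -0.121, 0.001], [0.001, -0.121, 0.0], [0.0, -0.121, 0.001], [0.001, -0.12, 0.001], [-0.0, -0.0, -0.0], [-0.0, -0.0, -0.0], [-0.0, -0.0, -0.0]]
slide [[-0.002, -0.001, -0.001], [-0.003, -0.0, -0.002], [-0.003, -0.001, -0.002], [-0.002, -0.001, -0.002], [-0.003, -0.0, -0.002], [-0.0, -0.0, 0.0], [-0.0, -0.0, 0.0], [-0.0, -0.0, 0.0]]
max slide 0.0037416573867739417 max twist 0.12100826418059223
```

drive_tool(
  twist=[
    [0, -0.121, 0.001],
    [0.001, -0.121, 0],
    [0, -0.121, 0.001],
    [0.001, -0.121, 0],
    [0, -0.121, 0],
    [0, -0.121, 0.001],
    [0, -0.121, 0.001],
    [0, -0.12, 0],
  ],
  slide=[
    [-0.001, -0.001, -0.001],
    [-0.001, 0, -0.001],
    [-0.001, -0.001, -0.002],
    [-0.001, -0.001, -0.001],
    [-0.001, -0.001, -0.002],
    [-0.002, 0, -0.002],
    [-0.001, -0.001, -0.002],
    [-0.002, -0.001, -0.002],
  ],
  hand=[1, 1, 1, 1, 1, 1, 1, 1],
)

```text
time_s: 11.8
tool_pos: [0.4454, -0.2841, 0.1196]
eef_rot: [0.887, 0.462, -0.005, 0.002]
wrist_force: [-0.2, -0.9, -0.9]
finger_gap: 1.006
```

drive_tool(
  twist=[
    [0.001, -0.121, 0.001],
    [0, -0.121, 0.001],
    [0.001, -0.121, 0],
    [0, -0.121, 0.001],
    [0.001, -0.12, 0.001],
    [0, 0, 0],
    [0, 0, 0],
    [0, 0, 0],
  ],
  slide=[
    [-0.002, -0.001, -0.001],
    [-0.003, 0, -0.002],
    [-0.003, -0.001, -0.002],
    [-0.002, -0.001, -0.002],
    [-0.003, 0, -0.002],
    [0, 0, 0],
    [0, 0, 0],
    [0, 0, 0],
  ],
  hand=[1, 1, 1, 1, 1, 1, 1, 1],
)

```text
time_s: 12.6
tool_pos: [0.4366, -0.2907, 0.1307]
eef_rot: [0.847, 0.44, -0.267, 0.136]
wrist_force: [-0.5, 0.3, 0.6]
finger_gap: 1.001
```

Run:
```python
from h import *
s=snap('wrist','w6.png');st()
for n in ['wrist','scene','side']:
    if n!='wrist': s=snap(n,n+'6.png')
    W=pts(s); g=s['color'].astype(int)
    m=(W[...,2]>.03)&(W[...,2]<.07)&(np.hypot(W[...,0]-.446,W[...,1]+.285)<.048)&((g.max(-1)-g.min(-1))<40)
    q=W[m]
    if len(q)<50: print(n,len(q)); continue
    r=cv2.minAreaRect(q[:,:2].astype(np.float32)); print(n,r)
    top=q[q[:,2]>.056]; print('top',(top[:,:2].min(0)+top[:,:2].max(0))/2,top.max(0)); u,sv,v=np.linalg.svd(top[:,:2]-top[:,:2].mean(0)); print(np.arctan2(v[0][1],v[0][0]),sv)
```

```text
t 12.65 tcp [ 0.4366 -0.2909  0.131 ] grasp [ 0.4429 -0.2821  0.1465] x [ 0.4718  0.6716 -0.5713] y [ 0.8167 -0.577  -0.0038] z [-0.3322 -0.4648 -0.8208] gap 1.0 F [ 0.4601 -1.3886  1.1814] q [-0.2874  0.5396  1.8621 -0.663   1.0699  0.7512]
wrist ((0.4438436031341553, -0.2817428708076477), (0.05723833292722702, 0.06075591966509819), 54.196353912353516)
top [ 0.4439 -0.2814] [ 0.4694 -0.2527  0.0605]
-2.1852581218146794 [0.71   0.3096]
scene ((0.44825154542922974, -0.284417986869812), (0.058845844119787216, 0.05716841295361519), 55.98013687133789)
top [ 0.4479 -0.2841] [ 0.4706 -0.2565  0.0633]
-2.1479650649054207 [0.1872 0.0878]
side ((0.4380119740962982, -0.2788199484348297), (0.06249717250466347, 0.05581413954496384), 50.717281341552734)
top [ 0.4407 -0.2806] [ 0.4645 -0.2551  0.0612]
-2.246134312481231 [0.1431 0.0727]
```

View pics/w6.png

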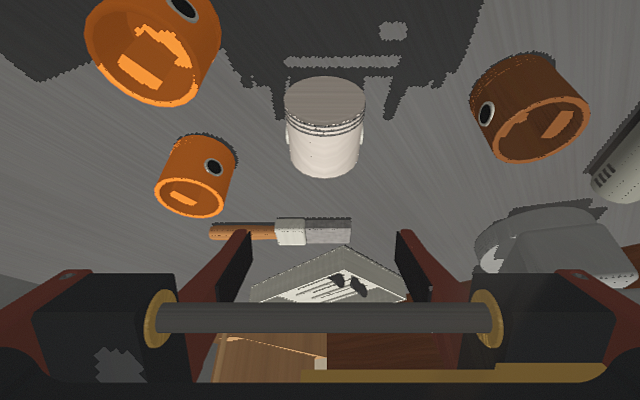

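View pics/scene6.png

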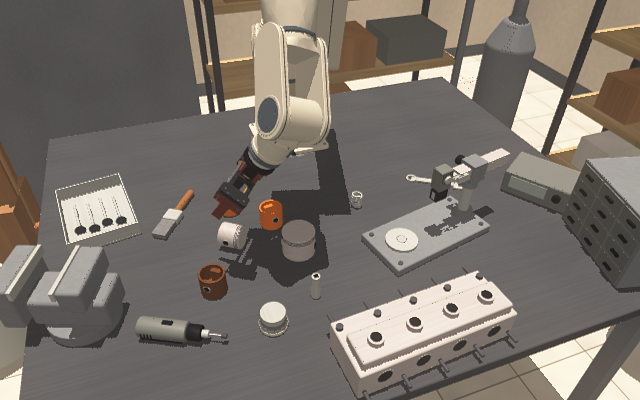

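Run:
```python
from h import *
p,Rc,_=cur(); g0=p-Rc.apply([0,0,.019]); R=tilted(.956,np.radians(-31)); g1=np.array([.4440,-.2818,.029]); A=[]
for f in [.12,.27,.42,.57,.72,.87,1,1]:
    Q=Rc*Ro.from_rotvec((Rc.inv()*R).as_rotvec()*f)
    A.append((tcp_for(g0+(g1-g0)*f,Q),Q))
emit(A)
```

```text
twist [[-0.0, 0.008, 0.0], [-0.001, 0.01, 0.0], [-0.0, 0.01, 0.001], [-0.001, 0.011, -0.0], [-0.0, 0.01, -0.0], [-0.001, 0.01, 0.0], [-0.0, 0.009, 0.0], [-0.0, -0.0, 0.0]]
slide [[0.008, 0.0, 0.012], [0.011, 0.0, 0.014], [0.01, 0.0, 0.015], [0.01, 0.001, 0.014], [0.01, -0.0, 0.015], [0.009, -0.0, 0.015], [0.009, -0.0, 0.013], [-0.0, -0.0, -0.0]]
max slide 0.018027756377319945 max twist 0.01104536101718726
```

drive_tool(
  twist=[
    [0, 0.008, 0],
    [0, 0.01, 0],
    [0, 0.01, 0.001],
    [-0.001, 0.011, 0],
    [0, 0.01, 0],
    [-0.001, 0.01, 0],
    [0, 0.009, 0],
    [0, 0, 0],
  ],
  slide=[
    [0.008, 0, 0.012],
    [0.011, 0, 0.014],
    [0.01, 0, 0.015],
    [0.01, 0.001, 0.014],
    [0.01, 0, 0.015],
    [0.009, 0, 0.015],
    [0.009, 0, 0.013],
    [0, 0, 0],
  ],
  hand=[1, 1, 1, 1, 1, 1, 1, 1],
)

```text
time_s: 13.55
tool_pos: [0.4373, -0.2887, 0.01]
eef_rot: [0.855, 0.444, -0.239, 0.121]
wrist_force: [0.4, -0.4, 0.1]
finger_gap: 1.001
```

Run:
```python
from h import *
snap('wrist','w7.png');st()
R=tilted(.956,np.radians(-31)); emit(lin(1,tcp_for([.4440,-.2818,.030],R),R))
```

```text
t 13.6 tcp [ 0.4379 -0.2889  0.011 ] grasp [ 0.4436 -0.281   0.0273] x [ 0.4919  0.7011 -0.5162] y [ 0.8173 -0.5762 -0.0038] z [-0.3001 -0.42   -0.8565] gap 0.995 F [0.0011 0.4118 0.3778] q [-0.3123  0.7269  1.8814 -0.7118  0.8527  0.8647]
twist [[-0.003, 0.001, 0.003]]
slide [[-0.002, 0.001, -0.002]]
max slide 0.0029999999999999996 max twist 0.0043588989435406735
```

View pics/w7.png

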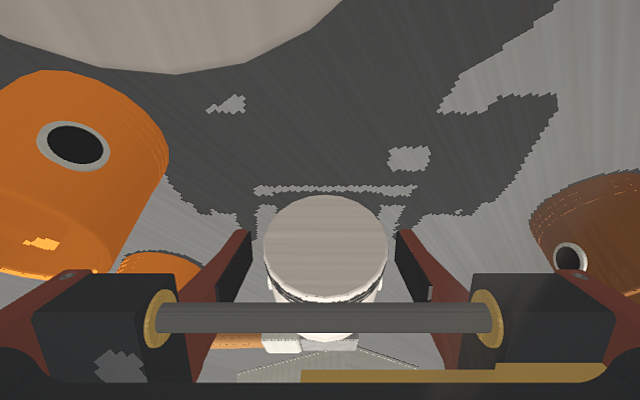

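The crown at px (325,245) is centred between the fingers. I close on it.

drive_tool(
  twist=[
    [-0.003, 0.001, 0.003],
    [0, 0, 0],
    [0, 0, 0],
    [0, 0, 0],
    [0, 0, 0],
    [0, 0, 0],
    [0, 0, 0],
    [0, 0, 0],
  ],
  slide=[
    [-0.002, 0.001, -0.002],
    [0, 0, 0],
    [0, 0, 0],
    [0, 0, 0],
    [0, 0, 0],
    [0, 0, 0],
    [0, 0, 0],
    [0, 0, 0],
  ],
  hand=[1, 0.5, 0.5, 0.5, 0.5, 0.5, 0.5, 0.5],
  squeeze=30,
)

```text
time_s: 14.4
tool_pos: [0.4393, -0.2902, 0.0151]
eef_rot: [0.856, 0.443, -0.237, 0.124]
wrist_force: [-1.6, 0.7, 5.8]
finger_gap: 0.69
```

Run:
```python
from h import *
st()
p,Rc,_=cur(); g0=p-Rc.apply([0,0,.019]); R=tilted(.956,np.radians(59)); A=[]
for i in range(16):
    f=min(1,max(0,(i-2)/13)); Q=Rc*Ro.from_rotvec((Rc.inv()*R).as_rotvec()*f)
    A.append((tcp_for(g0+[0,0,min(.035*(i+1),.17)],Q),Q))
emit(A)
```

```text
t 14.4 tcp [ 0.4393 -0.2902  0.0151] grasp [ 0.4449 -0.2822  0.0314] x [ 0.4952  0.6994 -0.5154] y [ 0.8171 -0.5766  0.0026] z [-0.2954 -0.4223 -0.857 ] gap 0.69 F [-1.5768  0.6695  5.8387] q [-0.3132  0.7191  1.8819 -0.7126  0.8538  0.8644]
twist [[0.0, 0.0, 0.0], [0.0, 0.0, 0.0], [0.0, 0.0, 0.0], [0.0, 0.121, 0.0], [0.0, 0.121, 0.0], [0.001, 0.121, 0.0], [-0.0, 0.12, 0.0], [-0.0, 0.121, 0.0]]
slide [[-0.018, 0.0, -0.03], [-0.018, 0.0, -0.03], [-0.018, 0.0, -0.03], [-0.016, 0.0, -0.03], [-0.01, 0.0, -0.028], [0.002, 0.0, 0.0], [0.003, 0.0, 0.0], [0.002, 0.0, -0.0]]
twist [[0.0, 0.121, 0.0], [0.0, 0.121, 0.001], [0.0, 0.121, -0.0], [0.001, 0.121, -0.0], [-0.0, 0.121, -0.0], [0.0, 0.12, -0.0], [0.0, 0.121, -0.0], [0.001, 0.121, 0.0]]
slide [[0.002, 0.0, -0.0], [0.003, 0.0, -0.0], [0.002, 0.0, -0.0], [0.002, 0.0, -0.001], [0.002, 0.0, 0.0], [0.003, 0.0, 0.0], [0.002, 0.0, 0.0], [0.002, 0.0, -0.0]]
max slide 0.034985711369071804 max twist 0.12100413216084813
```

drive_tool(
  twist=[
    [0, 0, 0],
    [0, 0, 0],
    [0, 0, 0],
    [0, 0.121, 0],
    [0, 0.121, 0],
    [0, 0.121, 0],
    [0, 0.12, 0],
    [0, 0.121, 0],
  ],
  slide=[
    [-0.012, 0, -0.02],
    [-0.018, 0, -0.03],
    [-0.018, 0, -0.03],
    [-0.018, 0, -0.03],
    [-0.012, 0, -0.03],
    [0.001, 0, -0.01],
    [0.003, 0, 0],
    [0.002, 0, 0],
  ],
  hand=[0.5, 0.5, 0.5, 0.5, 0.5, 0.5, 0.5, 0.5],
)

```text
time_s: 15.2
tool_pos: [0.4456, -0.2817, 0.1851]
eef_rot: [0.887, 0.46, 0.031, -0.013]
wrist_force: [-1.1, 0.0, -2.9]
finger_gap: 0.688
```

drive_tool(
  twist=[
    [0, 0.121, 0],
    [0, 0.121, 0],
    [0, 0.121, 0],
    [0, 0.121, 0],
    [0, 0.121, 0],
    [0, 0.12, 0],
    [0, 0.121, 0],
    [0, 0.121, 0],
  ],
  slide=[
    [0.002, 0, 0],
    [0.003, 0, 0],
    [0.002, 0, 0],
    [0.002, 0, 0],
    [0.002, 0, 0],
    [0.003, 0, 0],
    [0.002, 0, 0],
    [0.002, 0, 0],
  ],
  hand=[0.5, 0.5, 0.5, 0.5, 0.5, 0.5, 0.5, 0.5],
)

```text
time_s: 16.0
tool_pos: [0.4536, -0.2697, 0.1918]
eef_rot: [0.772, 0.4, 0.44, -0.226]
wrist_force: [-0.1, -0.0, -2.3]
finger_gap: 0.689
```

Run:
```python
from h import *
snap('scene','s8.png');snap('side','d8.png');snap('wrist','w8.png'); st()
a=np.hstack([cv2.imread('pics/s8.png')[130:330,120:320],cv2.imread('pics/d8.png')[100:300,220:420]]); cv2.imwrite('pics/c8.png',cv2.resize(a,None,fx=2,fy=2))
```

```text
t 16.15 tcp [ 0.4529 -0.2694  0.1899] grasp [ 0.4435 -0.2827  0.1997] x [0.2993 0.4204 0.8565] y [ 0.8159 -0.5782 -0.0013] z [ 0.4947  0.6992 -0.5161] gap 0.682 F [-0.3386  0.0725 -1.3555] q [-1.039   0.6108  1.8434  0.9162  1.3942 -0.941 ]
```

View pics/c8.png

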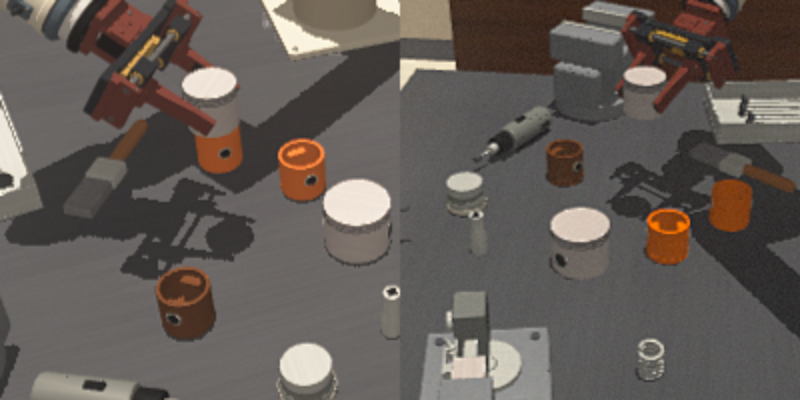

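View pics/w8.png

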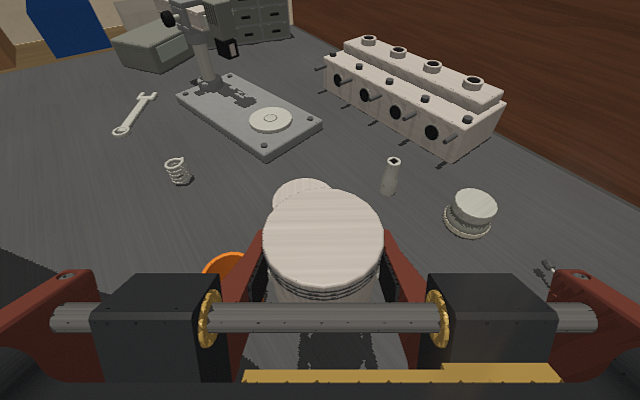

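The crown is now up (px 322,240 in the wrist view). Next I fit the crown plane and the anvil circle.

Run:
```python
from h import *
s=dict(np.load('/tmp/wrist.npz')); W=pts(s); g=s['color'].astype(int)
m=(abs(W[...,2]-.228)<.015)&(np.hypot(W[...,0]-.4435,W[...,1]+.2827)<.04)
q=W[m]; A=np.c_[q[:,:2],np.ones(len(q))]
for _ in range(3):
    k=np.linalg.lstsq(A,q[:,2],rcond=None)[0]; r=abs(A@k-q[:,2]); A=A[r<.002];q=q[r<.002]
print('crown plane slope',k[:2],'z',q[:,2].mean(),'circle',cv2.minEnclosingCircle(q[:,:2].astype(np.float32)))
m=(abs(W[...,2]-.03)<.006)&(g.min(-1)>140)&(np.hypot(W[...,0]-.595,W[...,1]-.11)<.06)
c,_=cv2.findContours(m.astype(np.uint8),cv2.RETR_EXTERNAL,cv2.CHAIN_APPROX_NONE); c=max(c,key=cv2.contourArea)[:,0]
P=np.array([ray(s,u,v,.03)[:2] for u,v in c]).astype(np.float32)
print('anvil',cv2.minEnclosingCircle(P),c.mean(0),c.min(0),c.max(0), W[m][:,2].mean())
# plate edges
m=(abs(W[...,2]-.022)<.006)&(abs(W[...,0]-.59)<.2)&(abs(W[...,1]-.15)<.25)
c,_=cv2.findContours(m.astype(np.uint8),cv2.RETR_EXTERNAL,cv2.CHAIN_APPROX_NONE); c=max(c,key=cv2.contourArea)[:,0]
P=np.array([ray(s,u,v,.022)[:2] for u,v in c]).astype(np.float32)
print('plate',cv2.minAreaRect(P))
s=dict(np.load('/tmp/scene.npz')); W=pts(s); 
m=(abs(W[...,2]-.022)<.004)&(abs(W[...,0]-.59)<.15)&(abs(W[...,1]-.17)<.17)
c,_=cv2.findContours(m.astype(np.uint8),cv2.RETR_EXTERNAL,cv2.CHAIN_APPROX_NONE); c=max(c,key=cv2.contourArea)[:,0]
P=np.array([ray(s,u,v,.022)[:2] for u,v in c]).astype(np.float32)
print('plate scene',cv2.minAreaRect(P),cv2.boxPoints(cv2.minAreaRect(P)))
```

```text
crown plane slope [0.0134 0.005 ] z 0.22466678476949214 circle ((0.4399072527885437, -0.2875191569328308), 0.0375862792134285)
anvil ((0.5966731309890747, 0.10869209468364716), 0.04078873619437218) [270.2    118.1158] [249 107] [291 129] 0.029361004572826182
plate ((0.5781604051589966, 0.18633410334587097), (0.1512935906648636, 0.3114197552204132), 11.661185264587402)
plate scene ((0.5839794874191284, 0.19088077545166016), (0.15138672292232513, 0.3113764524459839), 11.826498985290527) [[0.478  0.3278]
 [0.5418 0.023 ]
 [0.69   0.054 ]
 [0.6262 0.3588]]
```

```bash
cat >> h.py <<'E'
SX=np.array([-.2036,.979,0]); YAW=1.776
E
python3 - <<'E'
from h import *
st()
p,Rc,_=cur(); g0=p-Rc.apply([0,0,.019]); R=tilted(YAW,np.radians(59)); A=[]
g1=np.array([.597,.109,0])-.12*SX+[0,0,.19]
for i in range(16):
    f=min(1,(i+1)/14); Q=rz(.82*f)*Rc
    if i>=13: Q=R
    A.append((tcp_for(g0+(g1-g0)*f,Q),Q))
emit(A); print(g1)
E
```

```text
t 16.15 tcp [ 0.4529 -0.2694  0.1899] grasp [ 0.4435 -0.2827  0.1997] x [0.2993 0.4204 0.8565] y [ 0.8159 -0.5782 -0.0013] z [ 0.4947  0.6992 -0.5161] gap 0.682 F [-0.3386  0.0725 -1.3555] q [-1.039   0.6108  1.8434  0.9162  1.3942 -0.941 ]
twist [[0.05, -0.0, -0.03], [0.05, -0.0, -0.03], [0.051, -0.0, -0.031], [0.05, -0.0, -0.03], [0.05, -0.0, -0.03], [0.05, -0.0, -0.03], [0.05, -0.001, -0.031], [0.05, 0.0, -0.03]]
slide [[0.011, -0.002, 0.02], [0.012, -0.0, 0.021], [0.011, 0.0, 0.02], [0.012, 0.003, 0.02], [0.011, 0.003, 0.02], [0.011, 0.005, 0.02], [0.011, 0.006, 0.019], [0.01, 0.008, 0.019]]
twist [[0.051, 0.0, -0.03], [0.05, 0.0, -0.03], [0.05, 0.0, -0.03], [0.05, 0.0, -0.031], [0.05, -0.0, -0.03], [0.051, 0.001, -0.032], [0.0, 0.0, -0.0], [0.0, 0.0, -0.0]]
slide [[0.011, 0.008, 0.019], [0.01, 0.01, 0.018], [0.009, 0.011, 0.017], [0.01, 0.013, 0.017], [0.009, 0.013, 0.016], [0.008, 0.015, 0.015], [0.0, -0.0, 0.0], [0.0, -0.0, 0.0]]
max slide 0.02418677324489565 max twist 0.06021627686929839
[ 0.6214 -0.0085  0.19  ]
```

drive_tool(
  twist=[
    [0.05, 0, -0.03],
    [0.05, 0, -0.03],
    [0.051, 0, -0.031],
    [0.05, 0, -0.03],
    [0.05, 0, -0.03],
    [0.05, 0, -0.03],
    [0.05, -0.001, -0.031],
    [0.05, 0, -0.03],
  ],
  slide=[
    [0.011, -0.002, 0.02],
    [0.012, 0, 0.021],
    [0.011, 0, 0.02],
    [0.012, 0.003, 0.02],
    [0.011, 0.003, 0.02],
    [0.011, 0.005, 0.02],
    [0.011, 0.006, 0.019],
    [0.01, 0.008, 0.019],
  ],
  hand=[0.5, 0.5, 0.5, 0.5, 0.5, 0.5, 0.5, 0.5],
)

```text
time_s: 16.95
tool_pos: [0.5492, -0.1083, 0.187]
eef_rot: [0.658, 0.572, 0.371, -0.319]
wrist_force: [0.3, -1.0, -1.7]
finger_gap: 0.689
```

drive_tool(
  twist=[
    [0.051, 0, -0.03],
    [0.05, 0, -0.03],
    [0.05, 0, -0.03],
    [0.05, 0, -0.031],
    [0.05, 0, -0.03],
    [0.051, 0.001, -0.032],
    [0, 0, 0],
    [0, 0, 0],
  ],
  slide=[
    [0.011, 0.008, 0.019],
    [0.01, 0.01, 0.018],
    [0.009, 0.011, 0.017],
    [0.01, 0.013, 0.017],
    [0.009, 0.013, 0.016],
    [0.008, 0.015, 0.015],
    [0, 0, 0],
    [0, 0, 0],
  ],
  hand=[0.5, 0.5, 0.5, 0.5, 0.5, 0.5, 0.5, 0.5],
)

```text
time_s: 17.75
tool_pos: [0.619, 0.0091, 0.183]
eef_rot: [0.548, 0.678, 0.31, -0.38]
wrist_force: [-0.9, 0.1, -1.6]
finger_gap: 0.685
```

```bash
cat > meas.py <<'E'
from h import *
def anvil(s):
    W=pts(s); g=s['color'].astype(int)
    m=(abs(W[...,2]-.03)<.006)&(g.min(-1)>130)&(np.hypot(W[...,0]-.597,W[...,1]-.109)<.055)
    c,_=cv2.findContours(m.astype(np.uint8),cv2.RETR_EXTERNAL,cv2.CHAIN_APPROX_NONE); c=max(c,key=cv2.contourArea)[:,0]
    P=np.array([ray(s,u,v,.03)[:2] for u,v in c]).astype(np.float32)
    print('anvil',cv2.minEnclosingCircle(P),c.mean(0),c.min(0),c.max(0), W[m][:,2].mean())
def plate(s):
    W=pts(s)
    m=(abs(W[...,2]-.022)<.005)&(abs(W[...,0]-.59)<.15)&(abs(W[...,1]-.17)<.17)
    c,_=cv2.findContours(m.astype(np.uint8),cv2.RETR_EXTERNAL,cv2.CHAIN_APPROX_NONE); c=max(c,key=cv2.contourArea)[:,0]
    P=np.array([ray(s,u,v,.022)[:2] for u,v in c]).astype(np.float32)
    print('plate',cv2.minAreaRect(P))
def griptop(s):
    W=pts(s)
    m=(abs(W[...,2]-.208)<.006)&(np.hypot(W[...,0]-.576,W[...,1]-.208)<.035)
    c,_=cv2.findContours(m.astype(np.uint8),cv2.RETR_EXTERNAL,cv2.CHAIN_APPROX_NONE)
    if not c: return print('no grip')
    c=max(c,key=cv2.contourArea)[:,0]
    P=np.array([ray(s,u,v,.208)[:2] for u,v in c]).astype(np.float32)
    print('griptop',cv2.minAreaRect(P),W[m][:,2].mean(),c.min(0),c.max(0))
E
python3 - <<'E'
from meas import *
s=snap('wrist','w9.png'); st(); anvil(s); plate(s); griptop(s)
W=pts(s); m=(abs(W[...,2]-.218)<.012)&(np.hypot(W[...,0]-.6214,W[...,1]+.0085)<.045); q=W[m]; print('crown',np.median(q,0),cv2.minAreaRect(q[:,:2].astype(np.float32)))
E
```

```text
t 17.8 tcp [0.6186 0.0084 0.183 ] grasp [ 0.622  -0.0075  0.1928] x [-0.1098  0.5069  0.855 ] y [0.9785 0.206  0.0035] z [-0.1743  0.837  -0.5187] gap 0.689 F [ 0.162   0.0666 -2.1632] q [-0.3735  0.7775  1.4885  0.798   1.5977 -0.8764]Traceback (most recent call last):
  File "<stdin>", line 2, in <module>
  File "meas.py", line 5, in anvil
    c,_=cv2.findContours(m.astype(np.uint8),cv2.RETR_EXTERNAL,cv2.CHAIN_APPROX_NONE); c=max(c,key=cv2.contourArea)[:,0]
                                                                                        ~~~^^^^^^^^^^^^^^^^^^^^^^^
ValueError: max() iterable argument is empty
```

View pics/w9.png

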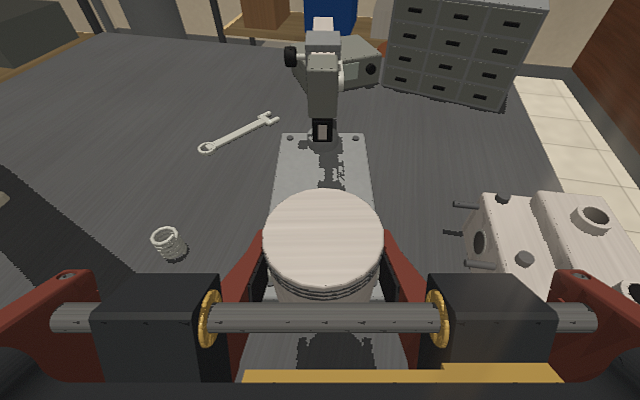

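Run:
```python
from meas import *
s=dict(np.load('/tmp/wrist.npz')); griptop(s)
W=pts(s); m=(abs(W[...,2]-.218)<.012)&(np.hypot(W[...,0]-.6214,W[...,1]+.0085)<.045); q=W[m]; print('crown',np.median(q,0),cv2.minEnclosingCircle(q[:,:2].astype(np.float32)))
m=(abs(W[...,2]-.022)<.007)&(abs(W[...,0]-.59)<.15)&(abs(W[...,1]-.17)<.19)
q=W[m][:,:2]; SY=np.array([-.979,-.2036]); o=np.array([.597,.109])
a=(q-o)@SX[:2]; b=(q-o)@SY
print('plate a max',np.percentile(a,[99,99.8]))
for lo in (.06,.09,.12,.15,.18,.21):
    k=(a>lo)&(a<lo+.02); print(lo,k.sum(),np.percentile(b[k],[.5,99.5]) if k.sum()>10 else '')
for n in ('scene','side'):
    s2=snap(n,n+'9.png'); anvil(s2) if n=='scene' else None; griptop(s2)
```

```text
griptop ((0.5785703063011169, 0.20037266612052917), (0.03121972642838955, 0.04567519947886467), 11.238701820373535) 0.20642794519895377 [306  54] [338  74]
crown [ 0.6233 -0.0153  0.2185] ((0.6238293051719666, -0.017184140160679817), 0.042265329509973526)
plate a max [0.2355 0.2379]
0.06 169 [-0.0754  0.0734]
0.09 754 [-0.0745  0.0728]
0.12 841 [-0.0743  0.0725]
0.15 737 [-0.0742  0.0725]
0.18 607 [-0.0744  0.0725]
0.21 372 [-0.0747  0.0729]
anvil ((0.5957581400871277, 0.11088868975639343), 0.04317736625671387) [400.6163 238.5581] [384 227] [417 250] 0.02966396348835034
griptop ((0.582068920135498, 0.2050233781337738), (0.03655868023633957, 0.04271291568875313), 11.078383445739746) 0.2070358197233407 [434 164] [453 175]
griptop ((0.5721695423126221, 0.2131364941596985), (0.03175119683146477, 0.041326455771923065), 13.225177764892578) 0.20651610033143863 [246 246] [263 260]
```

Run:
```python
from meas import *
s=dict(np.load('/tmp/wrist.npz'))
W=pts(s); m=(abs(W[...,2]-.2185)<.003)&(np.hypot(W[...,0]-.6214,W[...,1]+.0085)<.05)
q=W[m]; print(q[:,2].mean())
SY=np.array([-.979,-.2036]); g=np.array([.622,-.0075])
a=(q[:,:2]-g)@SX[:2]; b=(q[:,:2]-g)@SY
print('a',np.percentile(a,[0,.5,50,99.5,100]),'b',np.percentile(b,[0,.5,99.5,100]))
```

```text
0.21864789412956914
a [-0.0332 -0.0297 -0.0049  0.0304  0.0323] b [-0.0436 -0.0415  0.0392  0.0417]
```

Run:
```python
from meas import *
p,Rc,_=cur(); g0=p-Rc.apply([0,0,.019]); R=tilted(YAW,np.radians(59)); A=[]
for f in range(5): A.append((tcp_for(g0+(np.array([.597,.109,.10])-g0)*(f+1)/5,R),R))
for z in (.09,.08,.072): A.append((tcp_for([.597,.109,z],R),R))
emit(A)
```

```text
twist [[0.001, 0.003, 0.003], [0.0, 0.0, 0.0], [0.0, 0.0, 0.0], [0.0, 0.0, 0.0], [0.0, 0.0, 0.0], [0.0, 0.0, 0.0], [0.0, 0.0, 0.0], [0.0, 0.0, 0.0]]
slide [[-0.003, -0.0, 0.03], [-0.004, -0.0, 0.03], [-0.003, -0.0, 0.03], [-0.004, -0.0, 0.031], [-0.004, -0.0, 0.03], [-0.008, -0.0, 0.005], [-0.009, -0.0, 0.005], [-0.006, -0.0, 0.004]]
max slide 0.031256999216175564 max twist 0.0043588989435406735
```

drive_tool(
  twist=[
    [0.001, 0.003, 0.003],
    [0, 0, 0],
    [0, 0, 0],
    [0, 0, 0],
    [0, 0, 0],
    [0, 0, 0],
    [0, 0, 0],
    [0, 0, 0],
  ],
  slide=[
    [-0.003, 0, 0.03],
    [-0.004, 0, 0.03],
    [-0.003, 0, 0.03],
    [-0.004, 0, 0.031],
    [-0.004, 0, 0.03],
    [-0.008, 0, 0.005],
    [-0.009, 0, 0.005],
    [-0.006, 0, 0.004],
  ],
  hand=[0.5, 0.5, 0.5, 0.5, 0.5, 0.5, 0.5, 0.5],
)

```text
time_s: 18.7
tool_pos: [0.595, 0.1245, 0.0621]
eef_rot: [0.549, 0.675, 0.311, -0.382]
wrist_force: [-0.4, -0.2, -2.4]
finger_gap: 0.69
```

Run:
```python
from meas import *
s=snap('scene','s10.png'); snap('wrist','w10.png'); snap('side','d10.png'); st()
a=np.hstack([cv2.imread('pics/s10.png')[130:280,340:520],cv2.imread('pics/d10.png')[200:350,200:380]]); cv2.imwrite('pics/c10.png',cv2.resize(a,None,fx=2.2,fy=2.2))
```

```text
t 18.85 tcp [0.5948 0.1248 0.0624] grasp [0.5981 0.1088 0.0722] x [-0.1051  0.5033  0.8577] y [0.9791 0.2034 0.0006] z [-0.1741  0.8398 -0.5142] gap 0.688 F [ 0.2515 -0.0314 -1.0883] q [-0.2235  0.9041  1.6144  0.9241  1.3594 -0.9975]
```

View pics/c10.png

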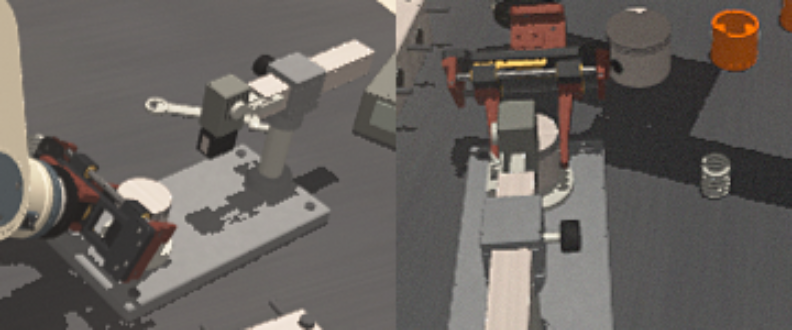

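drive_tool(
  twist=[
    [0, 0, 0],
    [0, 0, 0],
    [0, 0, 0],
    [0, 0, 0],
    [0, 0, 0],
    [0, 0, 0],
    [0, 0, 0],
    [0, 0, 0],
  ],
  slide=[
    [-0.003, 0, 0.002],
    [-0.003, 0, 0.002],
    [-0.002, 0, 0.001],
    [-0.001, 0, 0],
    [-0.001, 0, 0.001],
    [-0.001, 0, 0],
    [0, 0, 0],
    [0, 0, 0],
  ],
  hand=[0.5, 0.5, 0.5, 0.5, 0.5, 0.5, 0.5, 0.5],
)

```text
time_s: 19.65
tool_pos: [0.5945, 0.1255, 0.0502]
eef_rot: [0.548, 0.675, 0.311, -0.383]
wrist_force: [-1.0, 1.0, 0.2]
finger_gap: 0.69
```

Run:
```python
from meas import *
s=snap('wrist','w11.png'); st()
W=pts(s); m=(W[...,2]>.07)&(W[...,2]<.1)&(np.hypot(W[...,0]-.598,W[...,1]-.109)<.04); q=W[m]; print(np.percentile(q[:,2],[5,50,95]))
anvil(s)
```

```text
t 19.7 tcp [0.5945 0.1255 0.0502] grasp [0.5978 0.1095 0.06  ] x [-0.1058  0.5028  0.8579] y [0.9788 0.2049 0.0006] z [-0.1755  0.8398 -0.5138] gap 0.689 F [0.3912 1.3403 0.7788] q [-0.2224  0.924   1.6101  0.9268  1.3506 -1.0105]
[0.074  0.0856 0.0868]
anvil ((0.6040462255477905, 0.08111731708049774), 0.02662867121398449) [322.5635 340.6751] [275 333] [370 355] 0.02959023791575386
```

View pics/w11.png

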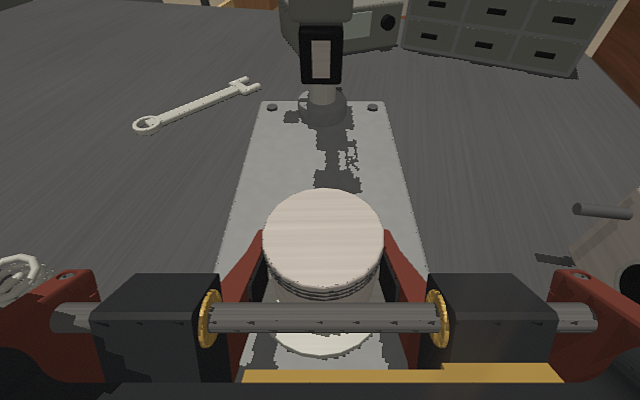

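Run:
```python
from meas import *
s=dict(np.load('/tmp/wrist.npz')); g=np.array([.5978,.1095]); SY=np.array([-.979,-.2036])
W=pts(s)
for v in (352,355,357):
    q=ray(s,322,v,.03)[:2]-g; print(v,q@SX[:2],q@SY,W[v,322])
im=s['color'].astype(int)
print([tuple(im[v,322]) for v in range(344,364,2)])
# visible near arc of anvil: outermost bright points per column
P=[]
for u in range(284,362,4):
    col=[v for v in range(332,372) if im[v,u].min()>150 and abs(W[v,u,2]-.03)<.006]
    if col: P.append(ray(s,u,max(col)+.5,.03)[:2])
P=np.array(P)
from scipy.optimize import least_squares
r=least_squares(lambda c: np.hypot(*(P-c).T)-.041,[.597,.109]); print(r.x,np.abs(r.fun).max(),len(P))
# crown arc: far edge
P=[]
for u in range(268,380,4):
    col=[v for v in range(170,260) if abs(W[v,u,2]-.0855)<.004]
    if col: P.append(ray(s,u,min(col)-.5,.086)[:2])
P=np.array(P); r=least_squares(lambda c: np.hypot(*(P-c).T)-.030,[.597,.109]); print('crown',r.x,np.abs(r.fun).max(),len(P))
```

```text
352 -0.03796117534363612 1.0473539588579106e-05 [0.6055 0.0724 0.0299]
355 -0.03942163232842255 6.693629694349071e-06 [0.6058 0.0708 0.0304]
357 -0.04038515490280594 4.199870172433978e-06 [0.6058 0.0709 0.0257]
[(np.int64(203), np.int64(199), np.int64(186)), (np.int64(205), np.int64(202), np.int64(189)), (np.int64(201), np.int64(199), np.int64(186)), (np.int64(203), np.int64(200), np.int64(186)), (np.int64(203), np.int64(200), np.int64(186)), (np.int64(210), np.int64(207), np.int64(194)), (np.int64(85), np.int64(83), np.int64(77)), (np.int64(92), np.int64(91), np.int64(82)), (np.int64(142), np.int64(142), np.int64(136)), (np.int64(143), np.int64(142), np.int64(138))]
[0.5964 0.1111] 0.0004114357612880898 20
crown [0.5982 0.1104] 0.00044504678393063324 28
```

In wrist-camera coordinates the piston axis is at (0.598, 0.110) and the anvil centre at (0.596, 0.111), a 2 mm offset, and the crown height matches seating. I press down lightly, release and back off along the tool axis.

drive_tool(
  twist=[
    [0, 0, 0],
    [0, 0, 0],
    [0, 0, 0],
    [0, 0, 0],
    [0, 0, 0],
    [0, 0, 0],
    [0, 0, 0],
    [0, 0, 0],
  ],
  slide=[
    [-0.001, 0, 0.001],
    [0, 0, 0],
    [0, 0, 0],
    [0, 0, 0],
    [0, 0, 0],
    [0, 0, 0],
    [0, 0, 0],
    [0, 0, 0],
  ],
  hand=[0.5, 0.5, 0.72, 0.76, 0.82, 0.9, 1, 1],
)

```text
time_s: 20.5
tool_pos: [0.5943, 0.1257, 0.0485]
eef_rot: [0.549, 0.675, 0.311, -0.382]
wrist_force: [-0.2, -0.2, -0.8]
finger_gap: 0.991
```

Run:
```python
from meas import *
s=snap('wrist','w12.png'); st(); W=pts(s)
P=[]
for u in range(268,380,4):
    col=[v for v in range(170,260) if abs(W[v,u,2]-.0855)<.004]
    if col: P.append(ray(s,u,min(col)-.5,.086)[:2])
P=np.array(P)
from scipy.optimize import least_squares
r=least_squares(lambda c: np.hypot(*(P-c).T)-.030,[.597,.109]); print('crown',r.x,np.abs(r.fun).max(),len(P))
```

```text
t 20.55 tcp [0.5943 0.1257 0.0485] grasp [0.5977 0.1097 0.0583] x [-0.1056  0.5031  0.8577] y [0.9788 0.2048 0.0004] z [-0.1755  0.8396 -0.5141] gap 1.0 F [-0.3806 -0.3642 -0.1773] q [-0.2221  0.9265  1.6099  0.9272  1.3488 -1.012 ]
crown [0.5987 0.11  ] 0.000734527859558843 28
```

View pics/w12.png

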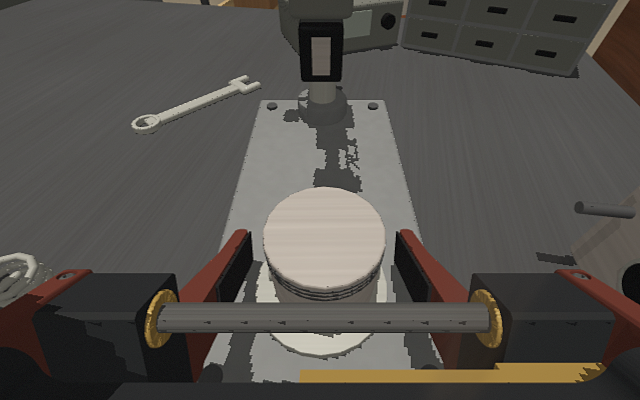

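Run:
```python
from meas import *
p,Rc,_=cur(); R=down(YAW); A=[]
zt=Rc.as_matrix()[:,2]
p1=p-.12*zt
for i in range(4): A.append((p-zt*[.015,.05,.085,.12][i],Rc))
p2=np.array([.597,.109,0])+.03*SX+[0,0,.34]
for i in range(12):
    f=min(1,(i+1)/10); A.append((p1+(p2-p1)*f,Rc*Ro.from_rotvec((Rc.inv()*R).as_rotvec()*f)))
emit(A)
```

```text
twist [[0.0, 0.0, 0.0], [0.0, 0.0, 0.0], [0.0, 0.0, 0.0], [0.0, 0.0, 0.0], [-0.0, -0.103, 0.0], [-0.0, -0.103, 0.0], [-0.0, -0.103, 0.0], [-0.0, -0.103, 0.0]]
slide [[-0.0, 0.0, -0.015], [0.0, 0.0, -0.035], [0.0, 0.0, -0.035], [-0.0, 0.0, -0.035], [0.026, -0.0, -0.002], [0.025, -0.0, -0.004], [0.025, -0.0, -0.007], [0.024, -0.0, -0.01]]
twist [[0.0, -0.103, 0.001], [-0.0, -0.104, -0.0], [-0.0, -0.103, -0.0], [-0.0, -0.103, -0.0], [-0.0, -0.103, 0.0], [-0.0, -0.103, 0.0], [-0.0, 0.0, 0.0], [-0.0, 0.0, 0.0]]
slide [[0.022, -0.0, -0.012], [0.022, -0.0, -0.014], [0.02, -0.001, -0.017], [0.018, 0.0, -0.018], [0.016, 0.0, -0.02], [0.014, 0.0, -0.022], [-0.0, 0.0, 0.0], [-0.0, 0.0, 0.0]]
max slide 0.035 max twist 0.104
```

drive_tool(
  twist=[
    [0, 0, 0],
    [0, 0, 0],
    [0, 0, 0],
    [0, 0, 0],
    [0, -0.103, 0],
    [0, -0.103, 0],
    [0, -0.103, 0],
    [0, -0.103, 0],
  ],
  slide=[
    [0, 0, -0.015],
    [0, 0, -0.035],
    [0, 0, -0.035],
    [0, 0, -0.035],
    [0.026, 0, -0.002],
    [0.025, 0, -0.004],
    [0.025, 0, -0.007],
    [0.024, 0, -0.01],
  ],
  hand=[1, 1, 1, 1, 1, 1, 1, 1],
)

```text
time_s: 21.35
tool_pos: [0.6062, 0.0695, 0.2043]
eef_rot: [0.602, 0.739, 0.192, -0.234]
wrist_force: [0.2, 0.8, 0.4]
finger_gap: 1.001
```

drive_tool(
  twist=[
    [0, -0.103, 0.001],
    [0, -0.104, 0],
    [0, -0.103, 0],
    [0, -0.103, 0],
    [0, -0.103, 0],
    [0, -0.103, 0],
    [0, 0, 0],
    [0, 0, 0],
  ],
  slide=[
    [0.022, 0, -0.012],
    [0.022, 0, -0.014],
    [0.02, -0.001, -0.017],
    [0.018, 0, -0.018],
    [0.016, 0, -0.02],
    [0.014, 0, -0.022],
    [0, 0, 0],
    [0, 0, 0],
  ],
  hand=[1, 1, 1, 1, 1, 1, 1, 1],
)

```text
time_s: 22.15
tool_pos: [0.5904, 0.1387, 0.341]
eef_rot: [0.63, 0.776, 0.001, -0.0]
wrist_force: [0.0, -0.9, -0.4]
finger_gap: 1.001
```

Run:
```python
from meas import *
s=snap('wrist','w13.png'); st(); anvil(s); plate(s); griptop(s)
W=pts(s); m=(abs(W[...,2]-.086)<.006)&(np.hypot(W[...,0]-.598,W[...,1]-.11)<.04); q=W[m]
print('crown',len(q),q[:,2].mean(),cv2.minEnclosingCircle(q[:,:2].astype(np.float32)))
```

```text
t 22.2 tcp [0.5902 0.1378 0.3398] grasp [0.5902 0.1378 0.3588] x [-0.2037  0.979   0.0009] y [ 0.979   0.2037 -0.0013] z [-0.0015  0.0006 -1.    ] gap 0.997 F [ 0.6511 -0.6655 -0.0337] q [0.2093 0.2867 1.5519 0.0009 1.3043 0.0039]
anvil ((0.5697907209396362, 0.08308172225952148), 0.006278531160205603) [303.8571 189.5714] [302 187] [306 193] 0.029363086691885962
plate ((0.5797036290168762, 0.19426101446151733), (0.14859135448932648, 0.3056051731109619), 11.702590942382812)
griptop ((0.5762373805046082, 0.2088080495595932), (0.031752970069646835, 0.035851821303367615), 11.75674057006836) 0.20735350215570528 [307  99] [339 137]
crown 1253 0.08557847709148675 ((0.5987591743469238, 0.11157305538654327), 0.03026459366083145)
```

View pics/w13.png

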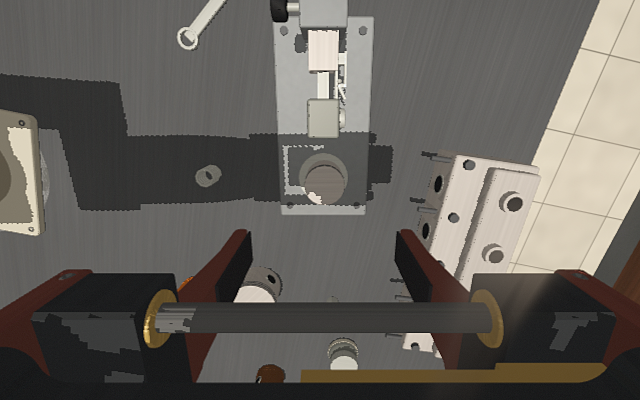

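Run:
```python
from meas import *
p,Rc,_=cur(); R=down(YAW); A=[]
a=np.array([.5762,.2092,.30]); 
for i in range(4): A.append((p+(a-p)*(i+1)/4,R))
for z in (.26,.225,.19,.175): A.append((np.array([a[0],a[1],z]),R))
emit(A)
```

```text
twist [[-0.001, -0.001, -0.0], [-0.0, 0.0, -0.0], [-0.0, 0.0, -0.0], [-0.0, 0.0, -0.0], [-0.0, 0.0, -0.0], [-0.0, 0.0, -0.0], [-0.0, 0.0, -0.0], [-0.0, 0.0, -0.0]]
slide [[0.018, 0.0, 0.01], [0.018, 0.0, 0.01], [0.019, 0.001, 0.01], [0.018, -0.0, 0.01], [-0.0, -0.0, 0.04], [-0.0, -0.0, 0.035], [-0.0, -0.0, 0.035], [-0.0, -0.0, 0.015]]
max slide 0.04 max twist 0.001414213562373095
```

drive_tool(
  twist=[
    [-0.001, -0.001, 0],
    [0, 0, 0],
    [0, 0, 0],
    [0, 0, 0],
    [0, 0, 0],
    [0, 0, 0],
    [0, 0, 0],
    [0, 0, 0],
  ],
  slide=[
    [0.018, 0, 0.01],
    [0.018, 0, 0.01],
    [0.019, 0.001, 0.01],
    [0.018, 0, 0.01],
    [0, 0, 0.03],
    [0, 0, 0.03],
    [0, 0, 0],
    [0, 0, 0],
  ],
  hand=[1, 1, 1, 1, 1, 1, 1, 1],
)

```text
time_s: 23.0
tool_pos: [0.5766, 0.21, 0.2398]
eef_rot: [0.631, 0.776, -0.001, 0.0]
wrist_force: [0.6, 0.0, 0.5]
finger_gap: 0.997
```

Run:
```python
from meas import *
s=snap('wrist','w14.png'); st(); griptop(s)
W=pts(s); print(np.nanmin(W[...,2]))
p,Rc,_=cur(); R=down(YAW); emit([(np.array([.5762,.2092,z]),R) for z in (.22,.19,.168)])
```

```text
t 23.05 tcp [0.5773 0.2102 0.241 ] grasp [0.5773 0.2102 0.26  ] x [-0.2036  0.9791 -0.0009] y [0.9791 0.2036 0.0013] z [ 0.0014 -0.0006 -1.    ] gap 1.0 F [-0.6807  0.6411  0.123 ] q [ 0.3304  0.3874  1.6396 -0.0012  1.1135  0.1259]
griptop ((0.5757604837417603, 0.21086877584457397), (0.031689904630184174, 0.038483910262584686), 11.68675708770752) 0.20731472543281282 [300 199] [344 249]
-0.7580930991435889
twist [[0.001, 0.001, -0.0], [0.0, -0.0, -0.0], [0.0, -0.0, -0.0]]
slide [[-0.001, -0.001, 0.021], [0.0, -0.0, 0.03], [0.0, -0.0, 0.022]]
max slide 0.03 max twist 0.001414213562373095
```

View pics/w14.png

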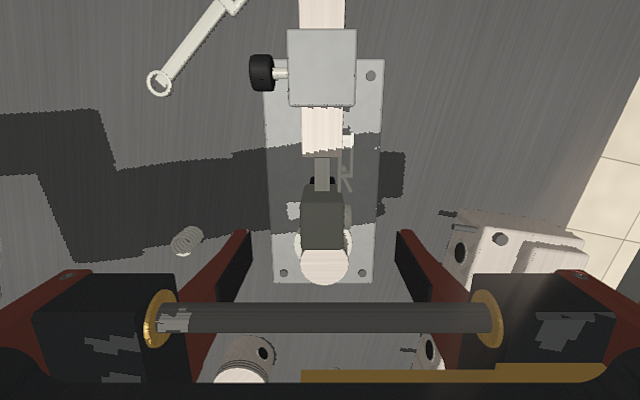

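drive_tool(
  twist=[
    [0.001, 0.001, 0],
    [0, 0, 0],
    [0, 0, 0],
    [0, 0, 0],
    [0, 0, 0],
    [0, 0, 0],
    [0, 0, 0],
    [0, 0, 0],
  ],
  slide=[
    [0.001, -0.001, 0.02],
    [0, 0, 0.02],
    [0, 0, 0.02],
    [0, 0, 0.013],
    [0, 0, 0],
    [0, 0, 0],
    [0, 0, 0],
    [0, 0, 0],
  ],
  hand=[1, 1, 1, 1, 1, 1, 1, 1],
)

```text
time_s: 23.85
tool_pos: [0.5763, 0.2111, 0.1685]
eef_rot: [0.631, 0.776, 0.001, 0.001]
wrist_force: [0.7, -1.0, -0.3]
finger_gap: 1.002
```

Run:
```python
from meas import *
snap('scene','s15.png'); snap('side','d15.png'); st()
a=np.hstack([cv2.imread('pics/s15.png')[100:270,340:520],cv2.imread('pics/d15.png')[160:330,180:360]]); cv2.imwrite('pics/c15.png',cv2.resize(a,None,fx=2.2,fy=2.2))
```

```text
t 23.95 tcp [0.576  0.211  0.1682] grasp [0.576  0.211  0.1872] x [-0.204  0.979  0.   ] y [0.979  0.204  0.0011] z [ 0.0011  0.0003 -1.    ] gap 1.0 F [-0.0646 -0.2136  0.2632] q [ 0.3318  0.4706  1.6966 -0.0002  0.9732  0.1265]
```

View pics/c15.png

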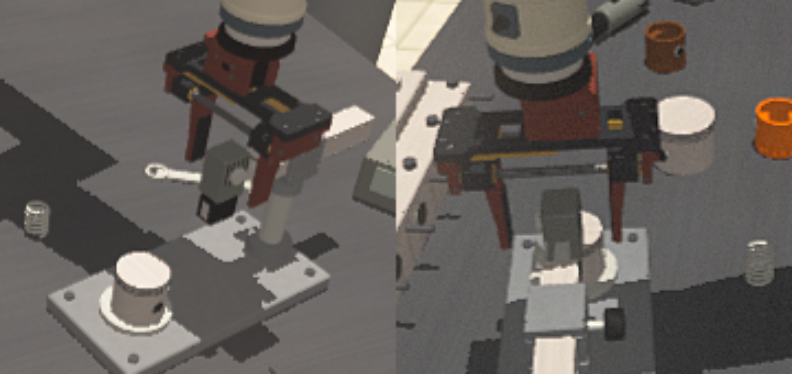

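The piston stands crown up, centred on the anvil, and the fingers straddle the grip block. I squeeze the button in.

drive_tool(
  twist=[
    [0, 0, 0],
    [0, 0, 0],
    [0, 0, 0],
    [0, 0, 0],
    [0, 0, 0],
    [0, 0, 0],
    [0, 0, 0],
    [0, 0, 0],
  ],
  slide=[
    [0, 0, 0],
    [0, 0, 0],
    [0, 0, 0],
    [0, 0, 0],
    [0, 0, 0],
    [0, 0, 0],
    [0, 0, 0],
    [0, 0, 0],
  ],
  hand=[0.8, 0.6, 0.3, 0.2, 0.2, 0.2, 0.2, 0.2],
  squeeze=35,
)

```text
time_s: 24.75
tool_pos: [0.5752, 0.2108, 0.1673]
eef_rot: [0.631, 0.776, -0.0, -0.0]
wrist_force: [-2.2, -0.7, 2.4]
finger_gap: 0.362
```

drive_tool(
  twist=[
    [0, 0, 0],
    [0, 0, 0],
    [0, 0, 0],
    [0, 0, 0],
    [0, 0, 0],
    [0, 0, 0],
    [0, 0, 0],
    [0, 0, 0],
  ],
  slide=[
    [0, 0, 0],
    [0, 0, 0],
    [0, 0, 0],
    [0, 0, 0],
    [0, 0, 0],
    [0, 0, 0],
    [0, 0, 0],
    [0, 0, 0],
  ],
  hand=[0.2, 0.2, 0.2, 0.2, 0.2, 0.2, 0.2, 0.2],
)

```text
time_s: 25.55
tool_pos: [0.5752, 0.2108, 0.1674]
eef_rot: [0.631, 0.776, -0.0, -0.0]
wrist_force: [-5.6, -1.2, 2.5]
finger_gap: 0.363
```

Run:
```python
from meas import *
st(); print(bot.get_obs()['finger_gap']*88)
```

```text
t 25.55 tcp [0.5752 0.2108 0.1674] grasp [0.5752 0.2108 0.1864] x [-0.204   0.979  -0.0002] y [ 0.979  0.204 -0.001] z [-0.0009 -0.0004 -1.    ] gap 0.363 F [-5.5685 -1.2259  2.5445] q [ 0.3319  0.4714  1.6975 -0.0001  0.9737  0.1265]
31.971822540170965
```

The opening is 32 mm, so the button is pressed flush. I draw the boom.

drive_tool(
  twist=[
    [0, 0, 0],
    [0, 0, 0],
    [0, 0, 0],
    [0, 0, 0],
    [0, 0, 0],
    [0, 0, 0],
    [0, 0, 0],
    [0, 0, 0],
  ],
  slide=[
    [-0.003, 0, 0],
    [-0.005, 0, 0],
    [-0.006, 0, 0],
    [-0.008, 0, 0],
    [-0.008, 0, 0],
    [-0.008, 0, 0],
    [-0.008, 0, 0],
    [-0.004, 0, 0],
  ],
  hand=[0.2, 0.2, 0.2, 0.2, 0.2, 0.2, 0.2, 0.2],
)

```text
time_s: 26.35
tool_pos: [0.5853, 0.1623, 0.1673]
eef_rot: [0.631, 0.776, 0.0, -0.001]
wrist_force: [-6.2, 4.7, 3.1]
finger_gap: 0.365
```

Run:
```python
from meas import *
st(); p,_,_=cur(); print((p-[.5752,.2108,.1674])@SX,  (p-[.5752,.2108,.1674])@[-.979,-.2036,0])
```

```text
t 26.35 tcp [0.5853 0.1623 0.1673] grasp [0.5853 0.1623 0.1863] x [-0.2035  0.9791  0.0012] y [ 0.9791  0.2035 -0.0009] z [-0.0012  0.001  -1.    ] gap 0.365 F [-6.2175  4.6907  3.0801] q [0.2503 0.4644 1.7096 0.0015 0.9685 0.0445]
-0.04953427212431456 -3.451069485374547e-05
```

drive_tool(
  twist=[
    [0, 0, 0],
    [0, 0, 0],
    [0, 0, 0],
    [0, 0, 0],
    [0, 0, 0],
    [0, 0, 0],
    [0, 0, 0],
    [0, 0, 0],
  ],
  slide=[
    [-0.006, 0, 0],
    [-0.008, 0, 0],
    [-0.008, 0, 0],
    [-0.008, 0, 0],
    [-0.008, 0, 0],
    [-0.007, 0, 0],
    [-0.004, 0, 0],
    [-0.001, 0, 0],
  ],
  hand=[0.2, 0.2, 0.2, 0.2, 0.2, 0.2, 0.2, 0.2],
)

```text
time_s: 27.15
tool_pos: [0.5955, 0.1134, 0.1673]
eef_rot: [0.631, 0.776, -0.0, -0.001]
wrist_force: [-6.3, 3.8, 2.4]
finger_gap: 0.366
```

Run:
```python
from meas import *
s=snap('wrist','w16.png'); snap('scene','s16.png'); snap('side','d16.png'); st(); p,_,_=cur(); print((p-[.5752,.2108,.1674])@SX)
a=cv2.imread('pics/w16.png')[60:300,200:460]; cv2.imwrite('pics/c16.png',cv2.resize(a,None,fx=2.4,fy=2.4,interpolation=cv2.INTER_CUBIC))
a=np.hstack([cv2.imread('pics/s16.png')[100:270,340:520],cv2.imread('pics/d16.png')[160:330,180:360]]); cv2.imwrite('pics/e16.png',cv2.resize(a,None,fx=2.2,fy=2.2))
```

```text
t 27.3 tcp [0.5955 0.1135 0.1673] grasp [0.5955 0.1135 0.1863] x [-0.2037  0.979   0.0009] y [ 0.979   0.2037 -0.001 ] z [-0.0011  0.0007 -1.    ] gap 0.366 F [-6.      3.3342  2.5179] q [ 0.1683  0.4628  1.7123  0.0011  0.9675 -0.0375]
-0.09939195576054685
```

View pics/c16.png

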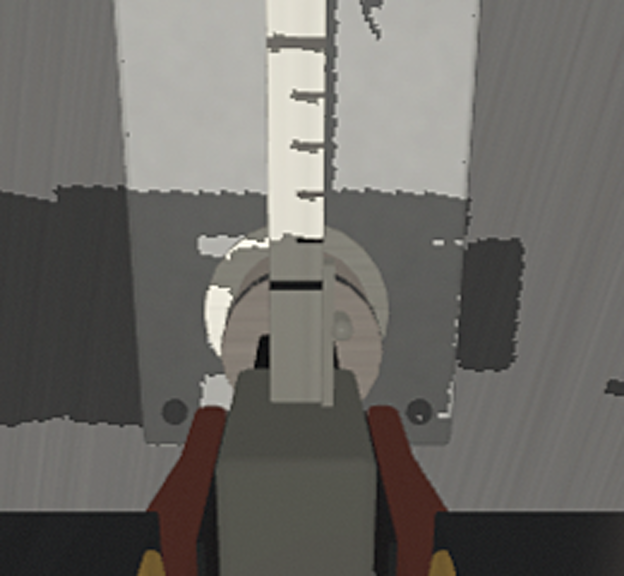

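View pics/e16.png

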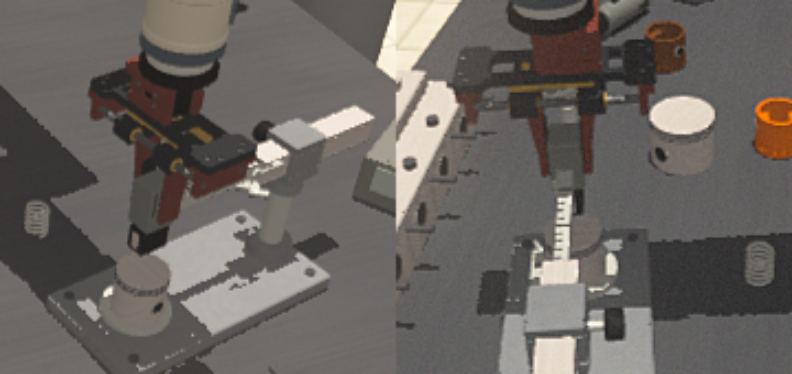

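Run:
```python
from meas import *
a=cv2.imread('pics/w16.png')[0:130,240:420]; cv2.imwrite('pics/f16.png',cv2.resize(a,None,fx=4.4,fy=4.4,interpolation=cv2.INTER_CUBIC))
s=dict(np.load('/tmp/wrist.npz')); griptop_pts=None
for v in range(0,180,4): print(v,pts(s)[v,321].round(3), s['color'][v,321].tolist(),end='; ')
```

```text
0 [0.569 0.238 0.178] [222, 219, 208]; 4 [0.57  0.236 0.179] [212, 210, 197]; 8 [0.57  0.235 0.177] [129, 128, 118]; 12 [0.57  0.233 0.178] [224, 220, 209]; 16 [0.57  0.232 0.176] [224, 220, 209]; 20 [0.571 0.23  0.178] [223, 221, 208]; 24 [0.571 0.229 0.177] [224, 221, 208]; 28 [0.571 0.227 0.177] [229, 226, 213]; 32 [0.572 0.225 0.178] [132, 130, 120]; 36 [0.572 0.224 0.177] [224, 222, 209]; 40 [0.573 0.222 0.178] [225, 223, 209]; 44 [0.573 0.22  0.177] [225, 222, 209]; 48 [0.573 0.218 0.179] [224, 222, 209]; 52 [0.573 0.217 0.176] [211, 208, 196]; 56 [0.574 0.215 0.178] [104, 103, 96]; 60 [0.574 0.214 0.176] [225, 222, 209]; 64 [0.575 0.212 0.177] [225, 222, 209]; 68 [0.575 0.21  0.179] [225, 222, 210]; 72 [0.575 0.208 0.179] [226, 223, 211]; 76 [0.576 0.207 0.178] [99, 97, 92]; 80 [0.576 0.205 0.177] [205, 202, 189]; 84 [0.576 0.203 0.179] [226, 223, 210]; 88 [0.577 0.201 0.177] [226, 223, 211]; 92 [0.577 0.2   0.178] [226, 223, 211]; 96 [0.577 0.198 0.177] [231, 227, 215]; 100 [0.578 0.196 0.178] [106, 105, 96]; 104 [0.578 0.194 0.177] [226, 223, 210]; 108 [0.579 0.192 0.178] [226, 224, 211]; 112 [0.579 0.19  0.177] [225, 223, 210]; 116 [0.579 0.189 0.178] [227, 223, 211]; 120 [0.58  0.187 0.177] [140, 138, 128]; 124 [0.58  0.185 0.177] [226, 222, 211]; 128 [0.58  0.183 0.177] [226, 222, 210]; 132 [0.581 0.181 0.177] [224, 222, 209]; 136 [0.581 0.179 0.178] [225, 222, 209]; 140 [0.582 0.177 0.178] [226, 224, 211]; 144 [0.582 0.175 0.178] [225, 222, 209]; 148 [0.583 0.173 0.177] [225, 222, 209]; 152 [0.583 0.171 0.177] [224, 221, 209]; 156 [0.583 0.169 0.178] [232, 229, 216]; 160 [0.584 0.167 0.177] [132, 129, 121]; 164 [0.584 0.165 0.178] [131, 129, 120]; 168 [0.585 0.163 0.179] [130, 129, 119]; 172 [0.585 0.161 0.178] [129, 128, 118]; 176 [0.585 0.158 0.178] [118, 118, 109];
```

View pics/f16.png

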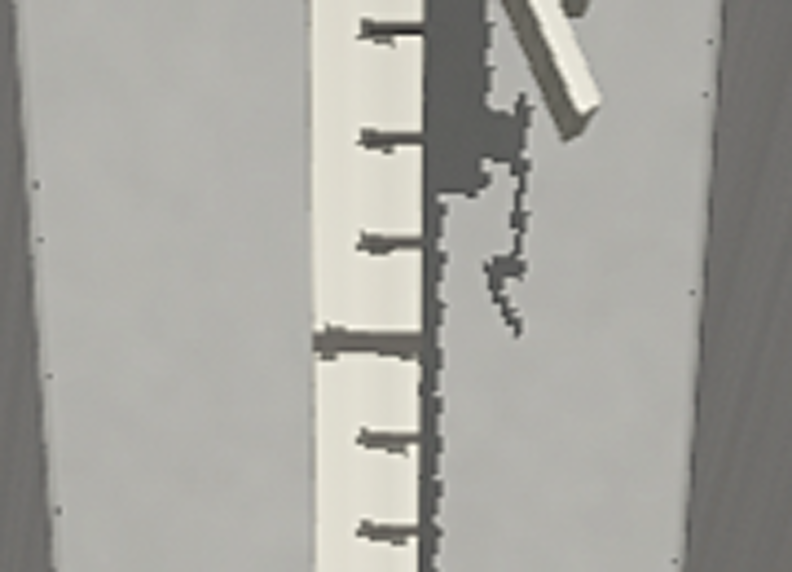

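Run:
```python
from meas import *
a=cv2.imread('pics/d16.png')[225:330,200:300]; cv2.imwrite('pics/g16.png',cv2.resize(a,None,fx=6,fy=5.6,interpolation=cv2.INTER_CUBIC))
```

```text
(no output)
```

View pics/g16.png

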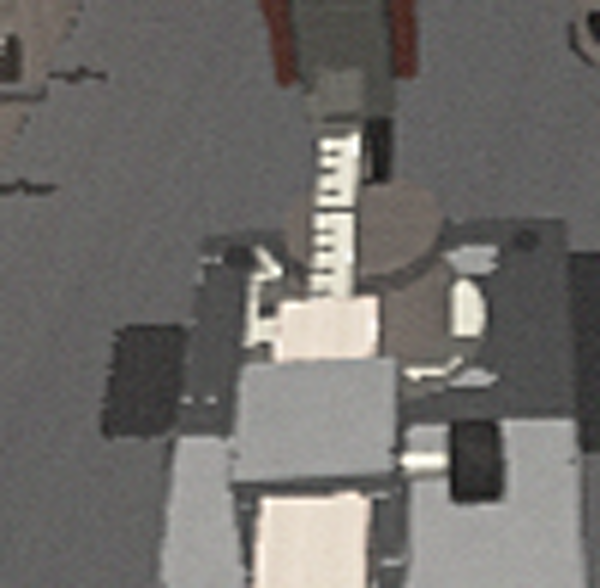

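Run:
```python
from meas import *
s=dict(np.load('/tmp/side.npz')); im=s['color'].astype(int); W=pts(s)
# bar column approx u = 200+335/6=256
for u in (252,253,254,255,256):
    print(u,[int(im[v,u].mean()) for v in range(244,292)])
o=np.array([.5759,.2107])
print('h bar',W[262:276,255,2], 'sleeve',W[282:288,255,2])
for v in range(244,292): 
    print(v,*(round(1000*((ray(s,254.5,v,h)[:2]-o)@SX[:2]),1) for h in (.178,.1835)),end=' | ')
```

```text
252 [108, 100, 98, 104, 101, 93, 79, 79, 84, 93, 93, 90, 103, 111, 113, 123, 137, 130, 93, 155, 166, 159, 100, 160, 149, 106, 159, 171, 171, 119, 220, 209, 195, 134, 209, 225, 223, 219, 221, 221, 220, 220, 223, 226, 220, 167, 148, 151]
253 [102, 101, 91, 108, 96, 106, 171, 157, 111, 163, 150, 92, 148, 188, 180, 149, 221, 197, 83, 213, 243, 229, 144, 240, 214, 126, 236, 229, 211, 127, 228, 214, 191, 123, 202, 222, 220, 221, 221, 218, 218, 216, 219, 222, 214, 151, 151, 154]
254 [105, 87, 68, 104, 91, 128, 252, 238, 145, 241, 218, 84, 187, 235, 215, 122, 236, 207, 70, 200, 224, 199, 129, 228, 196, 92, 222, 219, 194, 93, 224, 210, 173, 140, 223, 220, 219, 218, 214, 215, 219, 219, 219, 221, 215, 155, 148, 149]
255 [103, 80, 69, 105, 92, 119, 234, 203, 100, 227, 203, 115, 196, 222, 194, 91, 228, 203, 88, 231, 218, 207, 163, 220, 201, 151, 223, 216, 205, 153, 221, 217, 213, 186, 212, 223, 219, 220, 217, 218, 219, 218, 218, 221, 218, 157, 151, 151]
256 [102, 77, 71, 106, 89, 117, 233, 205, 150, 224, 212, 191, 221, 219, 208, 154, 231, 204, 89, 234, 219, 220, 219, 218, 219, 222, 218, 216, 221,
[... 345 characters left out ...]
49 -43.2 -36.6 | 250 -40.1 -33.5 | 251 -37.0 -30.4 | 252 -33.9 -27.4 | 253 -30.8 -24.4 | 254 -27.8 -21.3 | 255 -24.8 -18.4 | 256 -21.8 -15.4 | 257 -18.8 -12.4 | 258 -15.8 -9.5 | 259 -12.9 -6.6 | 260 -9.9 -3.6 | 261 -7.0 -0.8 | 262 -4.1 2.1 | 263 -1.2 5.0 | 264 1.6 7.8 | 265 4.5 10.6 | 266 7.3 13.4 | 267 10.1 16.2 | 268 12.9 19.0 | 269 15.7 21.7 | 270 18.5 24.5 | 271 21.2 27.2 | 272 24.0 29.9 | 273 26.7 32.6 | 274 29.4 35.3 | 275 32.1 37.9 | 276 34.8 40.6 | 277 37.4 43.2 | 278 40.1 45.8 | 279 42.7 48.4 | 280 45.3 51.0 | 281 47.9 53.6 | 282 50.5 56.1 | 283 53.0 58.7 | 284 55.6 61.2 | 285 58.1 63.7 | 286 60.7 66.2 | 287 63.2 68.7 | 288 65.7 71.2 | 289 68.2 73.6 | 290 70.6 76.1 | 291 73.1 78.5 |
```

Run:
```python
from meas import *
s=snap('scene','s17.png'); W=pts(s)
def top(x,y,z,r):
    q=W[(abs(W[...,2]-z)<.006)&(np.hypot(W[...,0]-x,W[...,1]-y)<r)]; return len(q),((q.min(0)+q.max(0))/2)[:2],q[:,2].max()
print('piston',top(.60,.111,.086,.05))
for n,a in dict(big=(.5213,-.1342,.066,.06),spring=(.4092,.073,.042,.04),tin=(.7174,-.2557,.045,.05),socket=(.67,-.1435,.063,.03),grinder=(.6689,-.4636,.043,.1),brush=(.2916,-.4093,.02,.12)).items(): print(n,top(*a))
st()
```

```text
piston (348, array([0.6006, 0.1108]), np.float64(0.09162629391646794))
big (649, array([ 0.5206, -0.1342]), np.float64(0.07078597771856944))
spring (36, array([0.4106, 0.072 ]), np.float64(0.04669968691914405))
tin (468, array([ 0.7181, -0.2557]), np.float64(0.04889835275179448))
socket (62, array([ 0.6699, -0.1441]), np.float64(0.06579966693280313))
grinder (720, array([ 0.6708, -0.464 ]), np.float64(0.048731501911519065))
brush (548, array([ 0.2901, -0.4065]), np.float64(0.02595063033673889))
t 27.35 tcp [0.5955 0.1136 0.1674] grasp [0.5955 0.1136 0.1864] x [-0.2038  0.979   0.0009] y [ 0.979   0.2038 -0.0009] z [-0.0011  0.0007 -1.    ] gap 0.364 F [-6.3813  2.8219  4.211 ] q [ 0.1684  0.4628  1.7122  0.0011  0.9675 -0.0375]
```

View pics/s17.png

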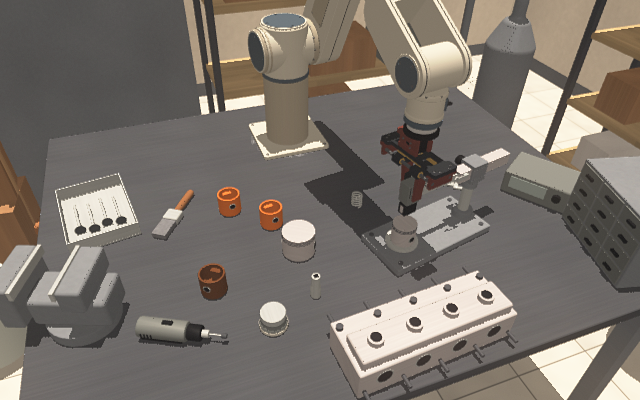

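The piston stands on the anvil at px (403,230) under the sensor. The bystanders measured are where they started, and the arm is still. I hand the job in.

```bash
python3 -c "
from workcell import bot
print(bot.sign_off())"
```

```text
the job is handed in; nothing more can be done
None
```

The job is handed in at about 27.4 s of the 69 s allowed: the piston stands crown up on the anvil, and the boom is held by its grip at the 100 mm line. The hand-in gave no verdict. I turned the piston over in two 90° steps: I laid it on its side, gripped it again, then set it on the anvil. After that I squeezed the lock button in, drew the boom out and kept hold of it.

**Piston:** After release the wrist camera put its axis about 2–3 mm from the anvil centre (limit 11 mm), with the crown 86 mm above the bench as it should be. A later scene picture shows it still standing there.

**Button:** The fingers closed to 32 mm, the bare width of the block, so the button is pressed in.

**Boom reading:** The checks disagree slightly, but all are within the 5 mm tolerance:
- **Arm travel:** 99.4 mm while gripping.
- **Side camera:** about 98 mm.
- **Wrist camera:** about 102.5 mm. The mouth was out of its view, and it read about 2 mm off on the grip as well.

**Bystanders:** The big piston, spring, tin, socket, grinder and brush measure within about 3 mm of where they started. I did not re-measure the spanner at the end. When I laid the piston down it rolled about 7 mm as the fingers opened, so I measured it again before regripping.

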